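# Load the bench slide and clamp it at the working mark

## Robot

A 7-joint arm with a two-finger parallel gripper is mounted at the origin on the work surface. World frame = base frame: x ahead of the robot, y to its left, z up, the work surface at z = 0. Lengths are in m, angles in rad, forces in N, time in s.
With the tool pointing down it reaches from about 0.4 to 0.875 m from the base axis. Payload 19.3 kg.
Tool frame: the origin (TCP) lies between the finger pads; the fingertips stand 17 mm ahead of it and the grasp point (between the pads) lies 2 mm behind it; z points along the fingers, y is the line along which they close (so a half turn about z gives the same grasp; the last joint's range is limited). The gripper opens to 85 mm and grips with 20 to 120 N. Pads are 22 mm wide; open, the fingers measure 114 mm over their backs; the gripper's body (76 mm by 85 mm) begins 54 mm behind the grasp point. The pads swing forward as they close: fully open they stand 13 mm farther back than shut.
Start: joints at [-1.294, 0.521, -0.036, 1.599, 0.021, 1.021, -0.113], TCP at [0.212, 0.588, 0.248] pointing down, gripper open.
Joint ranges: [-2.91, 2.91], [-0.3, 2.13], [-1.5, 1.42], [0.17, 2.43], [-1.26, 4.41], [0.16, 1.93], [-2.52, 2.52]. Speed limits (rad/s): [1.89, 1.89, 2.39, 2.39, 3.01, 3.01, 3.01].

## Interface

Orientations are given as [roll, pitch, yaw] about the fixed x, y, z axes, in that order (R = Rz(yaw) Ry(pitch) Rx(roll)).
In Python, from workcell import bot gives the robot as it stands.
- The arm moves only by the shell command python3 -m inch 'ROWS' [FORCE]. ROWS is JSON, a list of rows, each a list of 7 numbers: the shift along the tool's x, y, z in units of 200 mm (1.0 is 200 mm), then the turn, a rotation vector about the tool's x, y, z in units of 90 degrees (1.0 is 90 degrees), then the opening, from 0 (shut) to 1 (fully open). In form: [[x, y, z, rx, ry, rz, grip], ...]. A call has 1 to 20 rows; each row is the pose to reach, as a shift and turn from the pose commanded when the call began, along the tool's axes at that moment; what a row does not reach only later rows make up. A row lasts 1/8 s, in which the tool goes at most 62.5 mm and 10.7 degrees, less where a joint would pass 70% of its speed; a pose out of reach is approached as far as the arm can. A call with a number of a shift or a turn outside -1 to 1 is refused whole. A call with a gripper value outside its range is refused whole. The fingers move at their own pace and stop on an object; FORCE is the grip in N (left out, the last holds). Time passes only in rows, so rows that repeat a pose let the fingers close. It gives the time, the measured TCP pose, the force, the opening and the grip force at its end, in the units of the state.
- bot.observe(): the state, without advancing time (a new reading comes with each control period).
- bot.grab_frame(name): name is "side" or "top" or "wrist"; returns a dict with "img" (384x512x3 uint8, red, green, blue), "z_map" (384x512 float32, m along the optical axis (not along the pixel's ray), 0 where there is no reading), "vfov" (degrees; the focal length in pixels is half the picture's height over the tangent of half this angle, whatever the lens; pixels are square), "cx", "cy" (the principal point, pixels), "rvec" (rotation vector, rad) and "tvec" (3), from world to camera coordinates, as OpenCV has them. Camera axes: x right, y down, z forward; pixel columns grow to the right and rows downward; lengths in m; the calibration is good to about 2 mm. A picture is of the moment at which its call begins.
- bot.job_done(): hands the job in; it is judged then, once.
The state is a dict: "clock": time; "qpos": joint angles; "qd": joint speeds; "joint_efforts": joint torques, N m; "position": TCP position; "tool_rot": TCP orientation; "force": force on the tool from outside, world axes, zero at the start; "moment": the same for the moment, N m; "grip_width": finger opening in m; "finger_force": force on a finger pad.
Only numpy, scipy, OpenCV 4.12 (cv2) and the standard library are available. Lean on these libraries where they do the work, as an engineer would, in place of code of your own. Each camera call takes 0.05 s, during which the arm holds its last target. There are 200 camera calls.

## Task

Open the carriage's clamp lever, slide the carriage until its pointer lines up with the yellow clip and lock the lever fully again; then put every brass blank from the sorting tray into the carriage's tray. Once all are in, open the lever, slide the loaded carriage to the red clip and lock it fully there. Leave the other offcuts in the sorting tray, the blanks lying flat inside the carriage's tray, and do not disturb the other things on the bench.

Things in the scene. Friction and masses are not known exactly. Their poses are not given: they have to be found in the camera images.
- rail: the fixed rail slide: a grey bed 150 x 560 x 12 mm with rails along its own y; origin at table height under the rail axis. Its own x points roughly away from the robot, yaw within a few degrees. No carriage part is to be lifted off
- carriage (a joint): position of the blue carriage along the rail's own y (m, 0 = mid-rail, stops at +-0.13). Unclamped it slides with about 7 N; clamped it is held fast by friction. It stays where it is left
- tray (a point): centre of the tray floor on the carriage, 42 mm above the table when level; axes as the rail's. The tray is 124 (x) by 130 (y) mm inside with 5 mm walls whose tops stand 14 mm above the floor
- push_post (a point): top centre of an upright fixed steel post on the carriage, 18 mm diameter, 50 mm tall, 94 mm to the -y side of the tray's centre; its top stands 92 mm above the table. Grip it or push it to slide the carriage
- pointer (a point): tip of the green needle pointer on the robot side of the carriage, at the tray centre's y, 91 mm to -x; it passes over the clips
- clamp (a joint): angle of the carriage's clamp lever (rad): 0 = locked (lever points along the carriage's +x, 15 degrees towards +y), 1.57 = fully open (turned anticlockwise from above). It bites below about 0.85; stays where it is left; about 2 N at the knob turns it. The knob does not spin on the lever: turn the grip with it or hold it lightly, or the carriage is dragged along
- clamp_pivot (a point): the lever's vertical hinge axis on the carriage, 105 mm to the +y side of the tray's centre; 56 mm above the table
- clamp_knob (a point): top centre of the orange knob at the lever's end: upright cylinder 18 mm diameter, 65 mm from the pivot axis, top 95 mm above the table, standing 30 mm clear above the flat 8 mm lever arm (arm top 65 mm above the table)
- yellow_clip: yellow marker clip fixed on the scale strip at the robot side of the rail, 14 mm wide along the rail, 8 mm tall; origin under its black centre line; own y along the rail. The loading mark
- red_clip: red marker clip, like the yellow one. The working mark. Which clip is to which side varies
- tin: open shallow aluminium sorting tray, fixed, 126 (own x) x 206 (own y) mm outside with a low rim, its top 10 mm above the table, walls and floor 3 mm (so the blanks stand 5 mm proud of the rim); origin under its centre on the table
- brass0: a square brass blank, 40 long (own x) by 12 by 12 mm, about 50 g, lying among other offcuts on the floor of the sorting tray; origin at the centre of the underside it starts on (6 mm below its middle along own z). Two to four of the four are present (None when absent)
- brass1: a square brass blank, 40 long (own x) by 12 by 12 mm, about 50 g, lying among other offcuts on the floor of the sorting tray; origin at the centre of the underside it starts on (6 mm below its middle along own z). Two to four of the four are present (None when absent)
- brass2: a square brass blank, 40 long (own x) by 12 by 12 mm, about 50 g, lying among other offcuts on the floor of the sorting tray; origin at the centre of the underside it starts on (6 mm below its middle along own z). Two to four of the four are present (None when absent)
- brass3: a square brass blank, 40 long (own x) by 12 by 12 mm, about 50 g, lying among other offcuts on the floor of the sorting tray; origin at the centre of the underside it starts on (6 mm below its middle along own z). Two to four of the four are present (None when absent)
- steel_slug: bright steel offcut 26 x 18 x 14 mm in the sorting tray, origin centre of underside; stays there
- dark_bar: dark steel offcut 36 x 10 x 10 mm in the sorting tray, origin centre of underside; stays there
- wax_block: blue wax block 34 x 18 x 16 mm in the sorting tray, origin centre of underside; stays there
- jar: amber jar, 52 mm diameter, 65 mm tall, beside the sorting tray on the +y side; bystander
- ring_box: blue ring box 55 x 55 x 34 mm beside the sorting tray on the -y side; bystander
- mug: white mug, 85 mm tall, at the far edge; bystander
- hammer: hammer lying to the robot's left, 220 mm long; bystander
- screwdriver: screwdriver lying to the robot's right, 170 mm long; bystander
- brush: brush lying at the far edge, 160 mm long; bystander
Not all that is in view belongs to the job. Of the things that look like the tin, the larger one is meant.

How it is judged:
On the way, in this order (a step that is already met when the one before it is completed fails the run):
1. the clamp lever is opened (value of joint clamp above 1.1 rad), for 0.1 s.
2. the carriage is clamped at the yellow clip (y of pointer in the frame of yellow_clip between -0.005 and 0.005 m and value of joint clamp below 0.15 rad), for 0.2 s.
3. every brass blank is in the carriage's tray, the carriage still clamped at the yellow clip (all of step 2 and x of brass0 in the frame of tray between -0.062 and 0.062 m and y of brass0 in the frame of tray between -0.065 and 0.065 m and z of brass0 in the frame of tray between -0.004 and 0.016 m and x of brass1 in the frame of tray between -0.062 and 0.062 m and y of brass1 in the frame of tray between -0.065 and 0.065 m and z of brass1 in the frame of tray between -0.004 and 0.016 m and x of brass2 in the frame of tray between -0.062 and 0.062 m and y of brass2 in the frame of tray between -0.065 and 0.065 m and z of brass2 in the frame of tray between -0.004 and 0.016 m and x of brass3 in the frame of tray between -0.062 and 0.062 m and y of brass3 in the frame of tray between -0.065 and 0.065 m and z of brass3 in the frame of tray between -0.004 and 0.016 m), for 0.2 s.
4. the clamp lever is opened again (value of joint clamp above 1.1 rad), for 0.1 s.
5. the carriage is clamped at the red clip (y of pointer in the frame of red_clip between -0.005 and 0.005 m and value of joint clamp below 0.15 rad), for 0.2 s.
At the end, for the whole second after the job is handed in: the pointer is within 5 mm of the red clip's line along the rail, the lever within 0.15 rad of locked, every brass blank present lies flat (not on end) at rest in the carriage's tray, inside its walls, and the three other offcuts are still in the sorting tray (all of step 5 and velocity of joint carriage between -0.01 and 0.01 m/s and x of brass0 in the frame of tray between -0.062 and 0.062 m and y of brass0 in the frame of tray between -0.065 and 0.065 m and z of brass0 in the frame of tray between -0.004 and 0.016 m and x of brass1 in the frame of tray between -0.062 and 0.062 m and y of brass1 in the frame of tray between -0.065 and 0.065 m and z of brass1 in the frame of tray between -0.004 and 0.016 m and x of brass2 in the frame of tray between -0.062 and 0.062 m and y of brass2 in the frame of tray between -0.065 and 0.065 m and z of brass2 in the frame of tray between -0.004 and 0.016 m and x of brass3 in the frame of tray between -0.062 and 0.062 m and y of brass3 in the frame of tray between -0.065 and 0.065 m and z of brass3 in the frame of tray between -0.004 and 0.016 m and angle between each of brass0, brass1, brass2, brass3's own x axis and vertical above 0.9 rad and linear speed of each of brass0, brass1, brass2, brass3 below 0.02 m/s and x of steel_slug in the frame of tin between -0.061 and 0.061 m and y of steel_slug in the frame of tin between -0.101 and 0.101 m and z of each of steel_slug, dark_bar, wax_block in the frame of tin below 0.03 m and x of dark_bar in the frame of tin between -0.061 and 0.061 m and y of dark_bar in the frame of tin between -0.101 and 0.101 m and x of wax_block in the frame of tin between -0.061 and 0.061 m and y of wax_block in the frame of tin between -0.101 and 0.101 m); the robot touches nothing.
It fails at once if a bystander (jar, ring box, mug, hammer, screwdriver, brush) is moved more than 30 mm (distance of any of jar, ring_box, mug, hammer, screwdriver, brush from where it was at the start of the episode above 0.03 m).
Of brass0, brass1, brass2, brass3 only 2 to 4 are there at a start; the rules pass over those that are not, and their reading is None.
At some moment in a run one of brass0, brass1, brass2, brass3 may be knocked a few centimetres aside while the robot is not near it.
Once in a run the grip may slacken for a moment while it holds something.
It also fails if it takes over 210 s, if anything falls off the work surface, if the arm or the gripper's body presses on something with over 40 N, if the wrist force passes 120 N, or if a joint passes its speed limit or range.

## Working session

There is one attempt and no reset: what is moved stays moved. The work goes in short steps, Python scripts to look and compute and a shell command to move; the robot and the scene stay as the last step left them, time stands still between calls to the robot, and variables do not carry over. Pictures are saved under pics/ and viewed, at most 16 in all, crops included, and the job is handed in when it is done.

```bash
mkdir -p pics; ls
cat > h.py <<'E'
import numpy as np, cv2
from workcell import bot
from scipy.spatial.transform import Rotation as R
def cap(name,fn):
    f=bot.grab_frame(name); np.savez(fn+'.npz',**{k:np.asarray(v) for k,v in f.items()})
    cv2.imwrite('pics/'+fn+'.png',f['img'][:,:,::-1]); return f
def load(fn): return dict(np.load(fn+'.npz'))
def w(f,u,v,z=None):
    """pixel -> world, by depth, or on plane of height z"""
    fl=192/np.tan(np.radians(float(f['vfov']))/2); Rm=cv2.Rodrigues(f['rvec'].astype(float))[0]
    ray=np.array([(u-f['cx'])/fl,(v-f['cy'])/fl,1.0]); c=-Rm.T@f['tvec']; d=Rm.T@ray
    s=float(f['z_map'][int(round(v)),int(round(u))]) if z is None else (z-c[2])/d[2]
    return c+s*d
def px(f,p):
    fl=192/np.tan(np.radians(float(f['vfov']))/2); q=cv2.Rodrigues(f['rvec'].astype(float))[0]@np.array(p)+f['tvec']
    return q[:2]/q[2]*fl+[f['cx'],f['cy']]
def st():
    s=bot.observe(); print(s['clock'],np.round(s['position'],4),np.round(s['tool_rot'],3),'F',np.round(s['force'],1),'w',round(s['grip_width'],4),s['finger_force'],'q7',np.round(s['qpos'],2)[-1]); return s
def crop(f,fn,u0,v0,u1,v1,k):
    cv2.imwrite('pics/'+fn+'.png',cv2.resize(f['img'][v0:v1,u0:u1,::-1],None,fx=k,fy=k,interpolation=cv2.INTER_CUBIC))
def go(p,yaw=None):
    """rows numbers to reach TCP p (pointing down) with yaw"""
    s=bot.observe(); T=R.from_euler('xyz',s['tool_rot']); d=T.inv().apply(np.array(p)-s['position'])/0.2
    y=s['tool_rot'][2] if yaw is None else yaw
    r=(T.inv()*R.from_euler('xyz',[np.pi,0,y])).as_rotvec()/(np.pi/2)
    print('shift',np.round(d,3),'turn',np.round(r,3))
E
python3 - <<'E'
from h import *
s=st()
f=cap('top','t0');cap('side','s0')
print(f['vfov'],f['cx'],f['cy'],f['tvec'])
cv2.imwrite('pics/t0b.png',cv2.resize(f['img'][:,:,::-1],(800,600),interpolation=cv2.INTER_CUBIC))
E
```

```text
pics
0.0 [0.2124 0.5875 0.2477] [-3.14   0.     2.795] F [-0.3 -0.2  0. ] w 0.0855 0.0 q7 -0.11
46.63715217289479 254.4449426409908 190.04527043623105 [-0.00173248  0.56946103  1.33925202]
```

View pics/t0b.png

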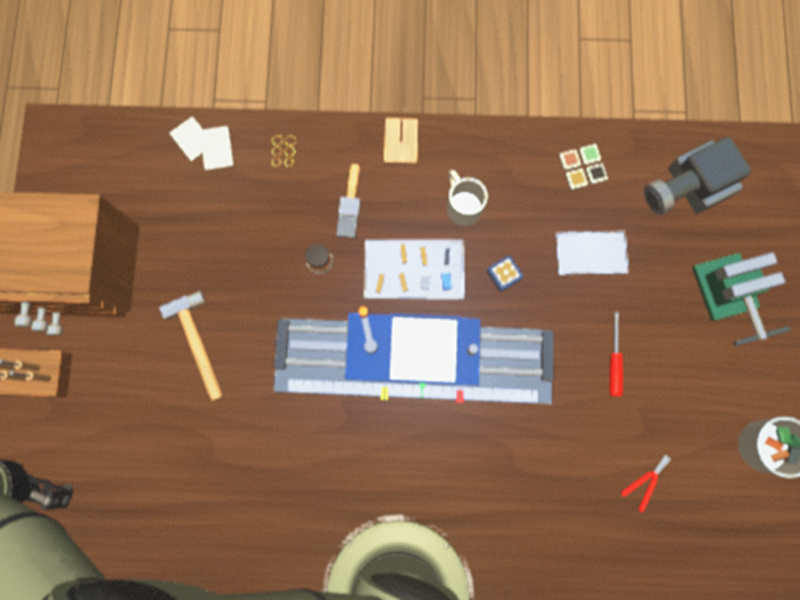

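The top view shows the carriage with its tray at (425,350), the knob at (363,311), the pivot at (370,346) and the post at (473,349). The pointer is at (422,388), the yellow clip at (384,393) and the red clip at (460,396). The tin is at (413,268) with four brass pieces at its left side. I'll enlarge it.

Run:
```python
from h import *
f=load('t0'); crop(f,'t0c',170,145,365,265,4)
```

```text
(no output)
```

View pics/t0c.png

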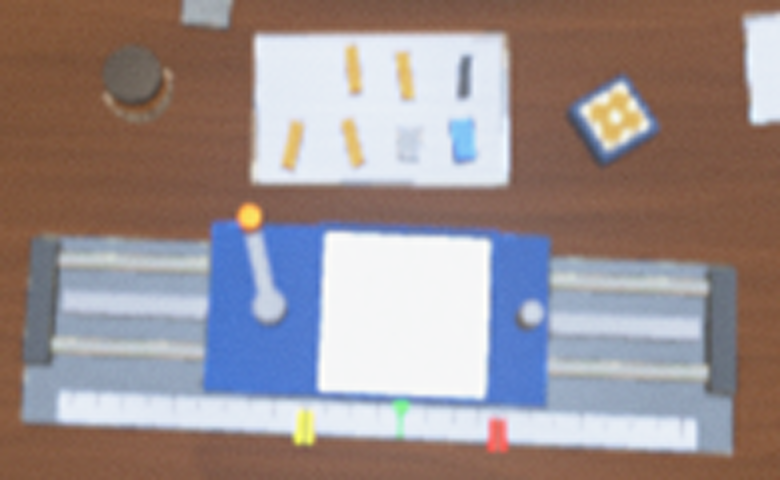

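View pics/s0.png

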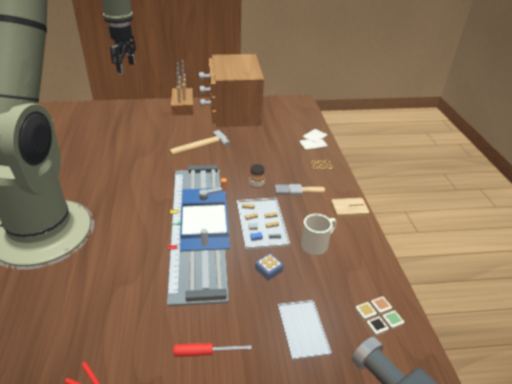

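The crop shows the knob at (249,216), pivot (268,306), post top (530,314), pointer tip (401,437) and yellow clip (304,427). The red clip is at (498,435) and the tray spans (317–495, 232–397). Brass pieces lie at (353,70), (404,76), (292,145) and (353,143). The side view agrees.

Run:
```python
from h import *
f=load('t0')
P=dict(knob=(249,216,.095),pivot=(268,306,.065),post=(530,314,.092),ptr=(401,435,None),yel=(304,427,.02),red=(498,435,.02),
b0=(353,70,.015),b1=(404,76,.015),b2=(292,145,.015),b3=(353,143,.015),tray=(405,316,.042),TL=(322,231,.056),TR=(494,238,.056),BL=(316,391,.056),BR=(488,400,.056),
tinTL=(254,34,.01),tinTR=(507,35,.01),tinBL=(252,184,.01),tinBR=(508,186,.01),railL=(22,424,.012),railR=(732,454,.012),railTL=(36,236,.012),railTR=(737,265,.012),jar=(135,75,.065),rb=(613,118,.034))
for k,(U,V,z) in P.items():
    u,v=170+(U+.5)/4-.5,145+(V+.5)/4-.5
    print(k,np.round(w(f,u,v,z),4),'depth',np.round(w(f,u,v),4))
```

```text
knob [0.5332 0.0812 0.095 ] depth [0.5334 0.0813 0.0938]
pivot [0.4688 0.0658 0.065 ] depth [0.4687 0.0658 0.0666]
post [ 0.4651 -0.1317  0.092 ] depth [ 0.4654 -0.132   0.0897]
ptr [ 0.3753 -0.0389  0.0357] depth [ 0.3753 -0.0389  0.0357]
yel [0.3801 0.0365 0.02  ] depth [0.3799 0.0364 0.0239]
red [ 0.3781 -0.1149  0.02  ] depth [ 0.3782 -0.115   0.019 ]
b0 [0.6692 0.0059 0.015 ] depth [0.6679 0.0059 0.0203]
b1 [ 0.6654 -0.0357  0.015 ] depth [ 0.6665 -0.0358  0.0104]
b2 [0.6056 0.0534 0.015 ] depth [0.6065 0.0536 0.0105]
b3 [0.6086 0.0043 0.015 ] depth [0.6091 0.0043 0.0124]
tray [ 0.4667 -0.0398  0.042 ] depth [ 0.4666 -0.0398  0.0429]
TL [0.5295 0.0264 0.056 ] depth [0.5296 0.0265 0.0555]
TR [ 0.5277 -0.107   0.056 ] depth [ 0.5272 -0.1068  0.0594]
BL [0.4058 0.0273 0.056 ] depth [0.4067 0.0276 0.0427]
BR [ 0.4026 -0.104   0.056 ] depth [ 0.4024 -0.1037  0.0595]
tinTL [0.6986 0.0878 0.01  ] depth [0.701  0.0883 0.0015]
tinTR [ 0.7035 -0.1194  0.01  ] depth [ 0.7059 -0.1201  0.0013]
tinBL [0.5736 0.0848 0.01  ] depth [0.5744 0.085  0.0056]
tinBR [ 0.5777 -0.1215  0.01  ] depth [ 0.58   -0.1226 -0.0024]
railL [0.3766 0.2581 0.012 ] depth [ 0.3772  0.2605 -0.0011]
railR [ 0.3689 -0.2987  0.012 ] depth [ 0.3697 -0.303  -0.0078]
railTL [0.5261 0.256  0.012 ] depth [0.5264 0.2564 0.0099]
railTR [ 0.5183 -0.3046  0.012 ] depth [ 0.5204 -0.3078 -0.0025]
jar [0.6478 0.1766 0.065 ] depth [0.6478 0.1766 0.0649]
rb [ 0.6307 -0.2025  0.034 ] depth [ 0.632  -0.2034  0.0281]
```

Run:
```python
from h import *
st(); go([.37,.335,.22],1.52); go([.5333,.0815,.2],.24)
```

```text
0.1 [0.2124 0.5875 0.2478] [-3.141  0.     2.795] F [ 0.1  0.  -0.2] w 0.0851 0.0 q7 -0.11
shift [-1.17  -0.919  0.14 ] turn [-0.001  0.     0.812]
shift [-2.369 -1.834  0.241] turn [-0.000e+00  1.000e-03  1.626e+00]
```

```bash
python3 -m inch '[[-1,-0.78,0.1,0,0,0.8,1],[-1,-0.78,0.1,0,0,0.8,1],[-1,-0.78,0.1,0,0,0.8,1],[-1,-0.78,0.1,0,0,0.8,1],[-1,-0.78,0.1,0,0,0.8,1],[-1,-0.78,0.1,0,0,0.8,1],[-1,-0.78,0.1,0,0,0.8,1],[-1,-0.78,0.1,0,0,0.8,1],[-1,-0.78,0.1,0,0,0.8,0.5]]' 20
python3 - <<'E'
from h import *
st(); go([.5333,.0815,.2],.24)
E
```

```text
clock: 1.23
position: [0.3474, 0.3731, 0.2282]
tool_rot: [-3.141, 0.0, 1.541]
force: [-1.0, 0.6, 0.1]
grip_width: 0.0701
finger_force: 0.0
1.225 [0.3474 0.3731 0.2282] [-3.141  0.     1.541] F [-1.   0.6  0.1] w 0.0701 0.0 q7 -0.82
shift [-1.43   0.972  0.141] turn [-0.     0.     0.829]
```

```bash
python3 -m inch '[[-1,0.68,0.1,0,0,0.83,0.5],[-1,0.68,0.1,0,0,0.83,0.5],[-1,0.68,0.1,0,0,0.83,0.5],[-1,0.68,0.1,0,0,0.83,0.5],[-1,0.68,0.1,0,0,0.83,0.5],[-1,0.68,0.1,0,0,0.83,0.5],[-1,0.68,0.1,0,0,0.83,0.5],[-1,0.68,0.1,0,0,0.83,0.5],[-1,0.68,0.1,0,0,0.83,0.5]]'
python3 - <<'E'
from h import *
st(); go([.5333,.0815,.18],.24)
E
```

```text
clock: 2.35
position: [0.4769, 0.1688, 0.2083]
tool_rot: [-3.142, 0.0, 0.24]
force: [-0.5, -0.3, 0.3]
grip_width: 0.0427
finger_force: 0.0
2.35 [0.4769 0.1688 0.2083] [-3.142  0.     0.24 ] F [-0.5 -0.3  0.3] w 0.0427 0.0 q7 -1.4
shift [0.17  0.491 0.141] turn [-0.  0. -0.]
```

```bash
python3 -m inch '[[0.17,0.49,0.14,0,0,0,0.5],[0.17,0.49,0.14,0,0,0,0.5],[0.17,0.49,0.14,0,0,0,0.5],[0.17,0.49,0.14,0,0,0,0.5]]'
python3 - <<'E'
from h import *
st(); f=cap('wrist','w0')
for p in [(.5333,.0815,.095),(.4688,.0658,.065),(.38,.0365,.02)]: print(px(f,p))
E
```

```text
clock: 2.85
position: [0.5326, 0.0815, 0.1803]
tool_rot: [-3.141, 0.0, 0.236]
force: [0.3, 1.2, -0.4]
grip_width: 0.0425
finger_force: 0.0
2.85 [0.5326 0.0815 0.1803] [-3.141  0.     0.236] F [ 0.3  1.2 -0.4] w 0.0425 0.0 q7 -1.18
[254.74959111 205.0557734 ]
[254.98212736 262.08651478]
[261.75610717 312.72757102]
```

View pics/w0.png

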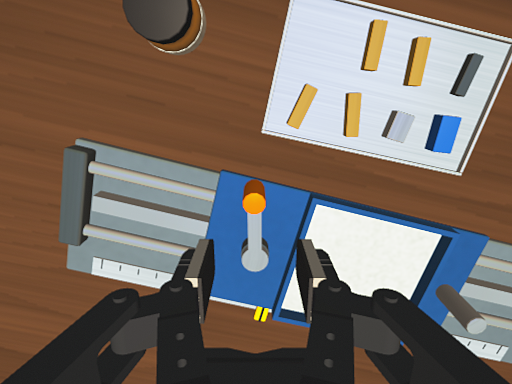

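The wrist view shows the knob at (254,202), the yellow clip's black line at (262,314) and the brass tops at (375,45), (418,61), (303,106) and (353,115).

Run:
```python
from h import *
f=load('w0')
for n,u,v,z in [('knob',254,202,.095),('yel',262,314,.02),('b0',375.5,44,.015),('b1',418.5,60,.015),('b2',303,106,.015),('b3',353,114,.015),('post',478,325,.092),('b0a',381,21,.015),('b0b',370,70,.015),('b1a',424,38,.015),('b1b',412,84,.015),('b2a',310,86,.015),('b2b',296,126,.015),('b3a',353.5,94,.015),('b3b',351.5,135,.015)]:
    print(n,np.round(w(f,u,v,z),4),np.round(w(f,u,v),4))
go([.533,.0815,.085],.24)
```

```text
knob [0.5355 0.0826 0.095 ] [0.5356 0.0826 0.0954]
yel [0.3784 0.0358 0.02  ] [0.3801 0.0363 0.0221]
b0 [0.673  0.0076 0.015 ] [0.673  0.0075 0.0149]
b1 [ 0.6698 -0.0337  0.015 ] [ 0.6699 -0.034   0.0144]
b2 [0.6086 0.054  0.015 ] [0.6087 0.0542 0.0161]
b3 [0.6126 0.007  0.015 ] [0.6126 0.0068 0.0147]
post [ 0.4695 -0.1323  0.092 ] [ 0.4693 -0.1326  0.0917]
b0a [0.6908 0.0093 0.015 ] [0.6911 0.009  0.0138]
b0b [0.6521 0.0049 0.015 ] [0.653  0.0027 0.0084]
b1a [ 0.6872 -0.0314  0.015 ] [ 0.6872 -0.0314  0.0149]
b1b [ 0.6499 -0.0359  0.015 ] [ 0.6498 -0.0355  0.0159]
b2a [0.6268 0.0528 0.015 ] [0.6267 0.0529 0.016 ]
b2b [0.5897 0.0553 0.015 ] [0.5898 0.0553 0.0153]
b3a [0.6295 0.0124 0.015 ] [0.6294 0.0127 0.0162]
b3b [0.594  0.0019 0.015 ] [0.594  0.0022 0.0157]
shift [0.002 0.004 0.477] turn [-0.     0.    -0.002]
```

```bash
python3 -m inch '[[0.01,0,0.3,0,0,0,0.5],[0.01,0,0.3,0,0,0,0.5],[0.01,0,0.475,0,0,0,0.5],[0.01,0,0.475,0,0,0,0.5],[0.01,0,0.475,0,0,0,0.28],[0.01,0,0.475,0,0,0,0.28],[0.01,0,0.475,0,0,0,0.28],[0.01,0,0.475,0,0,0,0.28]]' 20
python3 - <<'E'
from h import *
st(); f=cap('side','s1'); crop(f,'s1c',150,130,290,270,4)
E
```

```text
clock: 3.9
position: [0.5348, 0.0819, 0.0857]
tool_rot: [-3.141, -0.0, 0.234]
force: [-0.1, 0.4, 0.2]
grip_width: 0.0236
finger_force: 0.0
3.9 [0.5348 0.0819 0.0857] [-3.141 -0.     0.234] F [-0.1  0.4  0.2] w 0.0236 0.0 q7 -1.09
```

View pics/s1c.png

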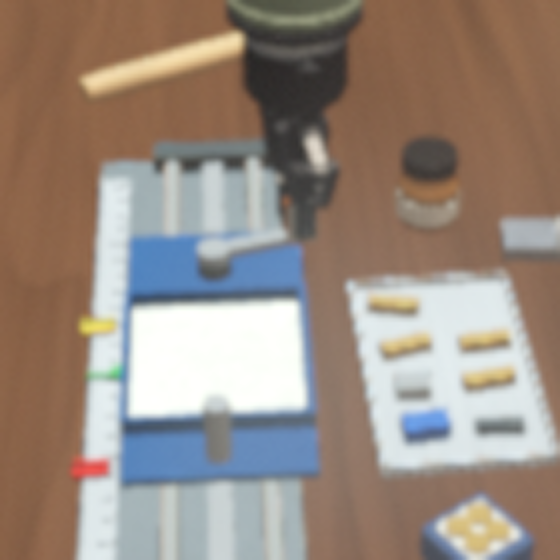

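The fingers are around the knob at (300,210) with clearance, so I'll swing the lever open.

```bash
python3 -m inch '[[-0.005,-0.056,0,0,0,-0.111,0.28],[-0.005,-0.056,0,0,0,-0.111,0.28],[-0.02,-0.111,0,0,0,-0.222,0.28],[-0.02,-0.111,0,0,0,-0.222,0.28],[-0.043,-0.162,0,0,0,-0.333,0.28],[-0.043,-0.162,0,0,0,-0.333,0.28],[-0.076,-0.209,0,0,0,-0.444,0.28],[-0.076,-0.209,0,0,0,-0.444,0.28],[-0.116,-0.249,0,0,0,-0.556,0.28],[-0.116,-0.249,0,0,0,-0.556,0.28],[-0.162,-0.281,0,0,0,-0.667,0.28],[-0.162,-0.281,0,0,0,-0.667,0.28],[-0.214,-0.305,0,0,0,-0.778,0.28],[-0.214,-0.305,0,0,0,-0.778,0.28],[-0.269,-0.32,0,0,0,-0.889,0.28],[-0.269,-0.32,0,0,0,-0.889,0.28],[-0.31,-0.325,0,0,0,-0.97,0.28],[-0.31,-0.325,0,0,0,-0.97,0.28]]'; python3 -m inch '[[0,0,0,0,0,0,0.5],[0,0,0,0,0,0,0.5],[0,0,-0.4,0,0,0,0.5],[0,0,-0.4,0,0,0,0.5],[0,0,-0.4,0,0,0,0.5]]'
python3 - <<'E'
from h import *
st(); f=cap('wrist','w1')
E
```

```text
clock: 6.2
position: [0.4596, 0.1304, 0.0853]
tool_rot: [-3.141, -0.0, 1.75]
force: [-0.2, -0.1, 0.2]
grip_width: 0.0238
finger_force: 0.0
clock: 6.82
position: [0.46, 0.1309, 0.1664]
tool_rot: [3.139, -0.001, 1.756]
force: [-0.6, -0.1, -0.5]
grip_width: 0.0426
finger_force: 0.0
6.825 [0.46   0.1309 0.1664] [ 3.139e+00 -1.000e-03  1.756e+00] F [-0.6 -0.1 -0.5] w 0.0426 0.0 q7 -0.13
```

View pics/w1.png

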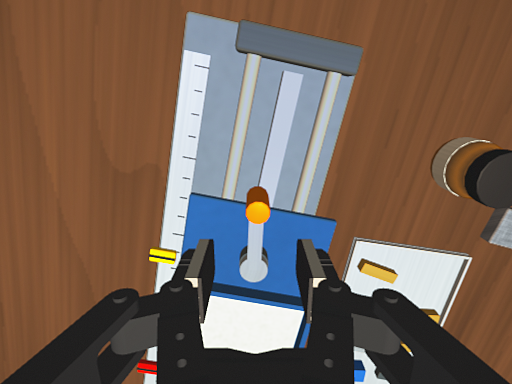

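The lever is open: knob at (258,212), pivot at (253,268). The yellow clip is at (161,257) and the red at (147,368). Next I'll measure these and go to the post.

Run:
```python
from h import *
f=load('w1')
k=w(f,258,212,.095);p=w(f,253.5,268,.066);print(k,p,np.degrees(np.arctan2(*(k-p)[[1,0]])))
for n,u,v in [('yel',161,257),('red',147,368)]: print(n,w(f,u,v,.02),w(f,u,v))
go([.467,-.132,.166],1.556);
```

```text
[0.46207842 0.13189704 0.095     ] [0.47048801 0.06915981 0.066     ] 97.63468591165136
yel [0.38146502 0.03594895 0.02      ] [0.38188458 0.03710604 0.02180386]
red [ 0.37841238 -0.11346853  0.02      ] [ 0.37879358 -0.11160599  0.02156339]
shift [-1.298 -0.206 -0.004] turn [ 0.    -0.     0.128]
```

```bash
python3 -m inch '[[-0.9,-0.14,0,0,0,0.128,0.6],[-0.9,-0.14,0,0,0,0.128,0.6],[-0.9,-0.14,0,0,0,0.128,0.6],[-0.9,-0.14,0,0,0,0.128,0.6],[-0.9,-0.14,0,0,0,0.128,0.6]]'
python3 - <<'E'
from h import *
st(); f=cap('wrist','w2'); go([.4675,-.132,.08],1.556)
for p in [(.467,-.132,.092),(.38,.036,.02),(.378,-.114,.02),(.3765,-.039,.036)]: print(px(f,p))
E
```

```text
clock: 7.5
position: [0.4649, -0.0512, 0.1644]
tool_rot: [-3.14, -0.0, 1.556]
force: [-0.4, -0.1, 0.7]
grip_width: 0.0513
finger_force: 0.0
7.5 [ 0.4649 -0.0512  0.1644] [-3.14  -0.     1.556] F [-0.4 -0.1  0.7] w 0.0513 0.0 q7 0.1
shift [-0.407  0.018  0.423] turn [-0.001 -0.     0.001]
[259.28915488 307.77790045]
[151.84408017  83.9669929 ]
[168.32480917 244.58492866]
[152.44287794 175.82474375]
```

View pics/w2.png

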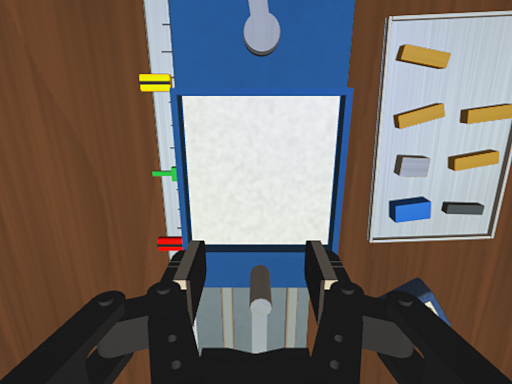

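This view shows the yellow clip line at (155,82.5), the pointer at (155,174), the red line at (170,244) and the post top at (260,308), all close to the predictions.

```bash
cat >> h.py <<'E'
def marks(f,psi=-.015,v=True):
    """clip centres and pointer in world by colour centroid and depth; offsets along rail"""
    im=f['img'].astype(int); r,g,b=im[...,0],im[...,1],im[...,2]; o={}
    for n,m in dict(yel=(r>170)&(g>170)&(b<90),red=(r>170)&(g<70)&(b<70),ptr=(g>150)&(r<110)&(b<130)).items():
        nn,L,S,C=cv2.connectedComponentsWithStats(cv2.morphologyEx(m.astype(np.uint8),cv2.MORPH_CLOSE,np.ones((5,5))))
        best=[i for i in range(1,nn) if S[i,4]>15]
        for i in best:
            u,vv=C[i]; zz=np.median(f['z_map'][(L==i)&m]); p=w(f,u,vv,0.);c=w(f,u,vv,.02)
            z=.031 if n=='ptr' else .02
            q=w(f,u,vv,z); 
            if abs(q[0]-.377)<.02: o[n]=q; print(n,np.round([u,vv],1),S[i,4],np.round(q,4),'depthpt',np.round(w(f,u,vv),4))
    e=np.array([-np.sin(psi),np.cos(psi),0])
    for n in('yel','red'):
        if n in o and 'ptr' in o: print('ptr->',n,round((o[n]-o['ptr'])@e,4))
E
python3 - <<'E'
from h import *
f=load('w2'); marks(f); print(w(f,260,308,.092))
t=load('t0'); marks(t)
E
```

```text
yel [154.3  81.9] 508 [0.3822 0.0376 0.02  ] depthpt [0.383  0.0375 0.0224]
red [169.1 244.2] 279 [ 0.3788 -0.1136  0.02  ] depthpt [ 0.3795 -0.1124  0.0221]
ptr [167.  173.7] 141 [ 0.3878 -0.0386  0.031 ] depthpt [ 0.3891 -0.0375  0.0353]
ptr-> yel 0.0761
ptr-> red -0.075
[ 0.46755464 -0.13221813  0.092     ]
```

```bash
python3 -m inch '[[-0.407,0.014,0,0,0,0,0.5],[-0.407,0.014,0,0,0,0,0.5],[-0.407,0.014,0.2,0,0,0,0.5],[-0.407,0.014,0.42,0,0,0,0.5],[-0.407,0.014,0.42,0,0,0,0.5],[-0.407,0.014,0.42,0,0,0,0.1],[-0.407,0.014,0.42,0,0,0,0.1],[-0.407,0.014,0.42,0,0,0,0.1],[-0.407,0.014,0.42,0,0,0,0.1],[-0.407,0.014,0.42,0,0,0,0.1],[-0.407,0.014,0.42,0,0,0,0.1]]' 50
```

```text
clock: 8.93
position: [0.4678, -0.1326, 0.0828]
tool_rot: [3.139, -0.0, 1.557]
force: [-0.6, 3.0, 11.4]
grip_width: 0.0159
finger_force: 49.5
```

```bash
python3 -m inch '[[0.08,0,0,0,0,0,0.1],[0.16,0,0,0,0,0,0.1],[0.24,0,0,0,0,0,0.1],[0.32,0,0,0,0,0,0.1],[0.376,0,0,0,0,0,0.1],[0.376,0,0,0,0,0,0.1],[0.376,0,0,0,0,0,0.1]]'
python3 - <<'E'
from h import *
st(); f=cap('wrist','w3'); marks(f); f=cap('top','t3'); marks(f)
E
```

```text
clock: 9.8
position: [0.469, -0.0566, 0.0828]
tool_rot: [3.139, -0.001, 1.558]
force: [-0.9, 6.6, 12.4]
grip_width: 0.0167
finger_force: 49.9
9.8 [ 0.469  -0.0566  0.0828] [ 3.139e+00 -1.000e-03  1.558e+00] F [-0.9  6.6 12.4] w 0.0167 49.8566472530365 q7 0.18
yel [92.5 57. ] 84 [0.3785 0.0434 0.02  ] depthpt [0.3794 0.0432 0.0219]
yel [95.5 76.1] 272 [0.3784 0.0333 0.02  ] depthpt [0.3796 0.0332 0.0224]
red [129.9 290.3] 406 [ 0.3774 -0.1126  0.02  ] depthpt [ 0.3781 -0.1117  0.0213]
ptr [96.2 62.8] 282 [0.3852 0.0394 0.031 ] depthpt [0.3875 0.039  0.0357]
ptr-> yel -0.0062
ptr-> red -0.1521
```

Run:
```python
from h import *
f=load('w3'); crop(f,'w3c',60,30,140,100,8)
for n,f2 in (('t3',load('t3')),):
    im=f2['img'];
```

```text
(no output)
```

View pics/w3c.png

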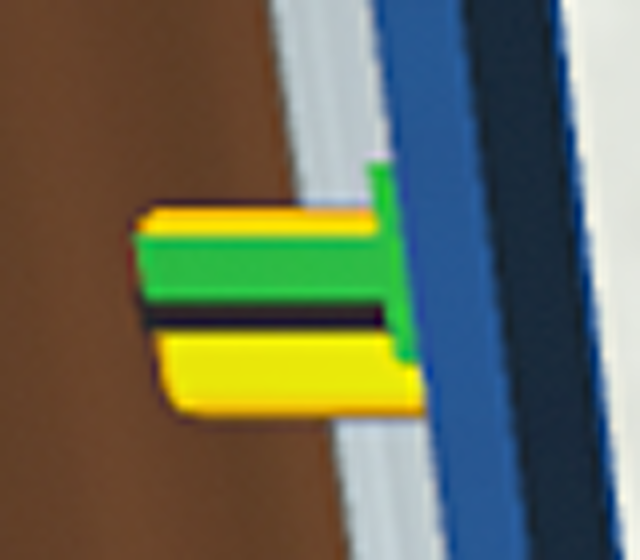

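The pointer centre is at about (93,63.5) and the clip line at about (93,69.5), the pointer being the higher of the two.

Run:
```python
from h import *
f=load('w3')
print([w(f,88,63.5,z) for z in (.033,.0357)], w(f,88,63.5)); print([w(f,88,v,.0215) for v in (69,69.5)],w(f,88,69.5), w(f,88,76))
a=w(f,90,56,.0215);b=w(f,90,82,.0215);print(a,b,(a+b)/2)
t=load('t3'); crop(t,'t3c',230,220,300,270,8)
```

```text
[array([0.38181109, 0.0389189 , 0.033     ]), array([0.38316489, 0.03868999, 0.0357    ])] [0.38340758 0.03864896 0.03618402]
[array([0.37550866, 0.03700985, 0.0215    ]), array([0.37545963, 0.03674615, 0.0215    ])] [0.3760585  0.03666553 0.02268696] [0.37403053 0.03337155 0.01994995]
[0.37788835 0.04376377 0.0215    ] [0.37536787 0.03005543 0.0215    ] [0.37662811 0.0369096  0.0215    ]
```

View pics/t3c.png

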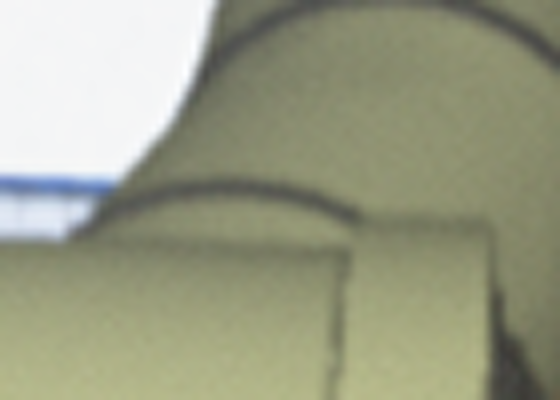

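```bash
python3 -m inch '[[-0.008,0,0,0,0,0,0.1],[-0.008,0,0,0,0,0,0.1],[-0.008,0,0,0,0,0,0.1]]'
python3 -m inch '[[0,0,0,0,0,0,0.5],[0,0,0,0,0,0,0.5],[0,0,0,0,0,0,0.5],[0,0,-0.2,0,0,0,0.5],[0,0,-0.42,0,0,0,0.5],[0,0,-0.42,0,0,0,0.5],[0,0,-0.42,0,0,0,0.5]]'
python3 - <<'E'
from h import *
st(); f=cap('wrist','w4'); marks(f);crop(f,'w4c',60,0,200,100,5)
go([.4718,.1443,.1665],1.556)
E
```

```text
clock: 10.28
position: [0.469, -0.0585, 0.0828]
tool_rot: [3.139, -0.001, 1.558]
force: [-0.3, 5.6, 10.4]
grip_width: 0.0163
finger_force: 49.8
clock: 11.15
position: [0.4678, -0.0592, 0.1652]
tool_rot: [3.142, -0.0, 1.557]
force: [-0.4, -0.1, -1.2]
grip_width: 0.0428
finger_force: 0.0
11.15 [ 0.4678 -0.0592  0.1652] [ 3.142 -0.     1.557] F [-0.4 -0.1 -1.2] w 0.0428 0.0 q7 0.14
yel [146.2  72.4] 294 [0.3793 0.037  0.02  ] depthpt [0.3848 0.036  0.0366]
red [166.3 236.4] 315 [ 0.3799 -0.1135  0.02  ] depthpt [ 0.3798 -0.1137  0.0196]
ptr [153.5  71. ] 190 [0.3889 0.0373 0.031 ] depthpt [0.3905 0.037  0.0363]
ptr-> yel -0.0005
ptr-> red -0.1509
shift [ 1.018  0.007 -0.009] turn [-0.001  0.     0.001]
```

View pics/w4c.png

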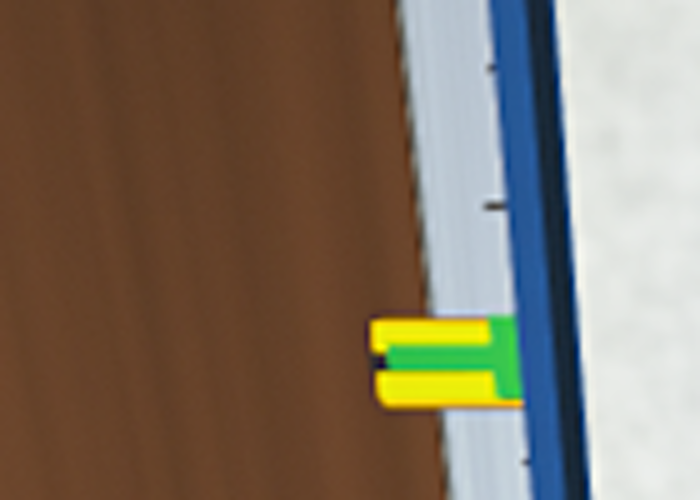

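The pointer sits on the black line of the yellow clip, so I'll go and close the lever.

```bash
python3 -m inch '[[0.9,0,0,0,0,-0.1,0.5],[0.9,0,0,0,0,-0.1,0.5],[0.9,0,0,0,0,-0.1,0.5],[0.9,0,0,0,0,-0.1,0.5]]'
python3 - <<'E'
from h import *
st(); f=cap('wrist','w5'); go([.462,.206,.085],1.72)
im=f['img'].astype(int); m=((im[...,0]>220)&(abs(im[...,1]-150)<40)&(im[...,2]<60)).astype(np.uint8)
n,L,S,C=cv2.connectedComponentsWithStats(m)
for i in range(1,n):
    if S[i,4]>30: print(C[i],S[i,4],w(f,*C[i],.095),w(f,*C[i]))
E
```

```text
clock: 11.7
position: [0.4697, 0.1246, 0.1641]
tool_rot: [-3.14, -0.001, 1.72]
force: [-0.4, -0.4, 0.0]
grip_width: 0.0432
finger_force: 0.0
11.7 [0.4697 0.1246 0.1641] [-3.14e+00 -1.00e-03  1.72e+00] F [-0.4 -0.4  0. ] w 0.0432 0.0 q7 -0.11
shift [0.421 0.024 0.396] turn [-0.001  0.    -0.002]
[264.17247098  91.54063018] 603 [0.46316547 0.20469571 0.095     ] [0.46315639 0.20469536 0.09532531]
```

```bash
python3 -m inch '[[0.415,0.025,0,0,0,0,0.5],[0.415,0.025,0,0,0,0,0.5],[0.415,0.025,0.2,0,0,0,0.5],[0.415,0.025,0.395,0,0,0,0.5],[0.415,0.025,0.395,0,0,0,0.28],[0.415,0.025,0.395,0,0,0,0.28],[0.415,0.025,0.395,0,0,0,0.28],[0.415,0.025,0.395,0,0,0,0.28]]' 20
python3 -m inch '[[-0.005,0.056,0,0,0,0.111,0.28],[-0.005,0.056,0,0,0,0.111,0.28],[-0.02,0.111,0,0,0,0.222,0.28],[-0.02,0.111,0,0,0,0.222,0.28],[-0.043,0.162,0,0,0,0.333,0.28],[-0.043,0.162,0,0,0,0.333,0.28],[-0.076,0.209,0,0,0,0.444,0.28],[-0.076,0.209,0,0,0,0.444,0.28],[-0.116,0.249,0,0,0,0.556,0.28],[-0.116,0.249,0,0,0,0.556,0.28],[-0.162,0.281,0,0,0,0.667,0.28],[-0.162,0.281,0,0,0,0.667,0.28],[-0.214,0.305,0,0,0,0.778,0.28],[-0.214,0.305,0,0,0,0.778,0.28],[-0.269,0.32,0,0,0,0.889,0.28],[-0.269,0.32,0,0,0,0.889,0.28],[-0.31,0.325,0,0,0,0.96,0.28],[-0.325,0.325,0,0,0,0.98,0.28],[-0.325,0.325,0,0,0,0.98,0.28]]'
```

```text
clock: 12.75
position: [0.464, 0.2037, 0.0873]
tool_rot: [3.14, -0.001, 1.714]
force: [-0.6, -0.8, -0.3]
grip_width: 0.0239
finger_force: 0.0
clock: 15.12
position: [0.5356, 0.1528, 0.0861]
tool_rot: [-3.137, 0.002, 0.188]
force: [-7.8, 19.2, 3.8]
grip_width: 0.0236
finger_force: 10.3
```

```bash
python3 -m inch '[[0,-0.015,0,0,0,0,0.4],[0,-0.015,0,0,0,0,0.5],[0,-0.015,0,0,0,0,0.5],[0,-0.015,-0.3,0,0,0,0.5],[0,-0.015,-0.5,0,0,0,0.6],[0,-0.015,-0.5,0,0,0,0.6],[0,-0.015,-0.5,0,0,0,0.6]]'
python3 - <<'E'
from h import *
st(); f=cap('wrist','w6');marks(f)
E
```

```text
clock: 16.0
position: [0.5363, 0.1515, 0.1858]
tool_rot: [3.142, 0.0, 0.176]
force: [-0.6, 0.4, -0.4]
grip_width: 0.051
finger_force: 0.0
16.0 [0.5363 0.1515 0.1858] [3.142 0.    0.176] F [-0.6  0.4 -0.4] w 0.051 0.0 q7 -1.33
```

View pics/w6.png

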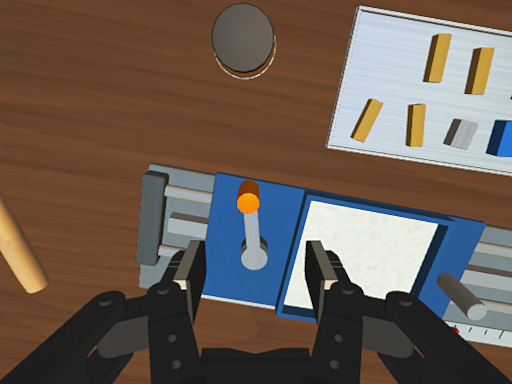

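The lever looks locked: knob at (248,203), pivot at (254,258). I'll check its angle and plan the brass grasps.

Run:
```python
from h import *
f=load('w6')
k=w(f,248,203,.095);p=w(f,254.5,257,.066);print(k,p,np.degrees(np.arctan2(*(k-p)[[1,0]])), np.linalg.norm((k-p)[:2]))
T=np.array([.5363,.1515])
for n,a,b in [('b0',(446,35),(431,82)),('b1',(489,50),(473,93)),('b2',(378,99),(358,139)),('b3',(417,105),(415,146))]:
    A,B=w(f,*a,.015),w(f,*b,.015); print(n,(A+B)/2,'yaw',np.degrees(np.arctan2(*(A-B)[[1,0]])),np.linalg.norm(A-B))
c=load('w1')
```

```text
[0.53575365 0.15631747 0.095     ] [0.47415494 0.14045533 0.066     ] 14.440376244814244 0.06360824072028681
b0 [0.67118961 0.0081995  0.015     ] yaw 1.125013800858132 0.03917682316198814
b1 [ 0.66765667 -0.03364218  0.015     ] yaw 0.6466597684019768 0.036797595537972475
b2 [0.60928498 0.0551038  0.015     ] yaw -11.521804149558557 0.03987038720359009
b3 [0.61144269 0.00797254 0.015     ] yaw 16.72552401069643 0.03878160646885187
```

The lever is locked. Next is a detector for the brass, used from above the tin.

```bash
cat >> h.py <<'E'
def brass(f,zt=.015,tin=True):
    """brass blanks: top-face points by colour+depth -> centre, yaw"""
    im=f['img']; hsv=cv2.cvtColor(im,cv2.COLOR_RGB2HSV); m=(hsv[...,0]>12)&(hsv[...,0]<28)&(hsv[...,1]>110)&(hsv[...,2]>150)
    n,L,S,C=cv2.connectedComponentsWithStats(m.astype(np.uint8))
    for i in range(1,n):
        if S[i,4]<60: continue
        v,u=np.nonzero(L==i)
        P=np.array([w(f,a,b) for a,b in zip(u,v)]); h=np.median(P[:,2]); 
        P=P[P[:,2]>zt-.004]
        if len(P)<40: continue
        (c,(a,b),ang)=cv2.minAreaRect((P[:,:2]*1000).astype(np.float32))
        if a<b: ang+=90
        ang=(ang+90)%180-90
        print('brass c',np.round(np.array(c)/1000,4),'size',np.round(sorted((a,b)),1),'yaw deg',round(ang,1),'z',np.round(np.median(P[:,2]),4),'px',C[i].round())
E
python3 - <<'E'
from h import *
brass(load('w6')); brass(load('w0')); go([.52,0,.2],0)
E
```

```text
brass c [0.6546 0.0849] size [ 39.1 174.2] yaw deg -77.2 z 0.0147 px [439.  57.]
brass c [0.6513 0.0635] size [ 38.1 213. ] yaw deg -79.9 z 0.0146 px [482.  70.]
brass c [0.6079 0.0548] size [12.6 39.1] yaw deg -11.4 z 0.0146 px [368. 120.]
brass c [0.612  0.0064] size [12.2 39.6] yaw deg 14.9 z 0.0147 px [417. 125.]
brass c [0.5294 0.1552] size [15.3 28.9] yaw deg 9.7 z 0.0944 px [248. 203.]
brass c [0.5145 0.3053] size [ 91.8 333.4] yaw deg -38.6 z 0.0223 px [ 18. 256.]
brass c [0.6402 0.0421] size [ 36.8 124.4] yaw deg -47.1 z 0.0147 px [375.  44.]
brass c [0.6506 0.0317] size [ 39.3 152.8] yaw deg -74.6 z 0.0147 px [419.  61.]
brass c [0.6118 0.0743] size [39.  50.7] yaw deg 78.5 z 0.0146 px [302. 106.]
brass c [0.6027 0.048 ] size [39.2 98.3] yaw deg -77.7 z 0.0146 px [353. 114.]
brass c [0.5688 0.0909] size [15.6 87.1] yaw deg 13.3 z 0.0946 px [254. 203.]
shift [-0.212  0.731 -0.072] turn [0.    0.001 0.112]
```

```bash
sed -i 's/P=P\[P\[:,2\]>zt-.004\]/P=P[abs(P[:,2]-zt)<.004]/' h.py; python3 -m inch '[[-0.21,0.73,-0.07,0,0,0.11,0.4],[-0.21,0.73,-0.07,0,0,0.11,0.4],[-0.21,0.73,-0.07,0,0,0.11,0.4],[-0.21,0.73,-0.07,0,0,0.11,0.4],[-0.21,0.73,-0.07,0,0,0.11,0.4],[-0.21,0.73,-0.07,0,0,0.11,0.4]]' 60
python3 - <<'E'
from h import *
st(); f=cap('wrist','w7'); brass(f)
E
```

```text
clock: 16.8
position: [0.5206, 0.0013, 0.1998]
tool_rot: [3.141, 0.001, 0.003]
force: [-0.2, 0.3, -0.1]
grip_width: 0.034
finger_force: 0.0
16.8 [0.5206 0.0013 0.1998] [3.141e+00 1.000e-03 3.000e-03] F [-0.2  0.3 -0.1] w 0.034 0.0 q7 -1.22
brass c [0.6656 0.0061] size [11.  25.9] yaw deg 7.0 z 0.0146 px [250.  15.]
brass c [ 0.6643 -0.0358] size [11.7 29.6] yaw deg 10.0 z 0.0147 px [296.  18.]
brass c [0.6119 0.006 ] size [11.  39.2] yaw deg 15.1 z 0.0146 px [250.  79.]
brass c [0.608  0.0544] size [10.9 39. ] yaw deg -11.2 z 0.0145 px [200.  83.]
```

View pics/w7.png

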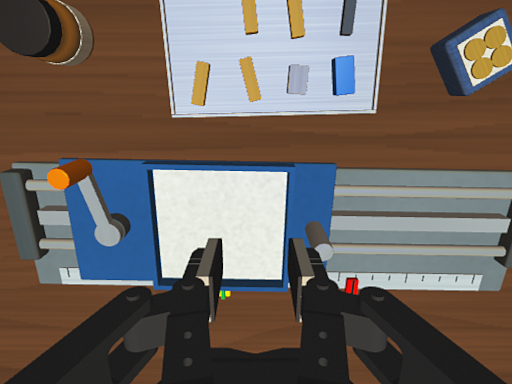

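The view shows four brass pieces in the tin at (250,79), (200,83), (250,15) and (296,18). I'll start with the one at (0.612, 0.006).

Run:
```python
from h import *
go([.612,.006,.022],.26)
```

```text
shift [ 0.457 -0.022  0.889] turn [ 0.     0.    -0.163]
```

```bash
python3 -m inch '[[0.457,-0.022,0.4,0,0,-0.163,0.36],[0.457,-0.022,0.4,0,0,-0.163,0.36],[0.457,-0.022,0.6,0,0,-0.163,0.36],[0.457,-0.022,0.75,0,0,-0.163,0.36],[0.457,-0.022,0.885,0,0,-0.163,0.36],[0.457,-0.022,0.885,0,0,-0.163,0.36],[0.457,-0.022,0.885,0,0,-0.163,0.36]]' 60; python3 -m inch '[[0,0,0,0,0,0,0],[0,0,0,0,0,0,0],[0,0,0,0,0,0,0],[0,0,0,0,0,0,0],[0,0,0,0,0,0,0],[0,0,-0.15,0,0,0,0],[0,0,-0.4,0,0,0,0],[0,0,-0.4,0,0,0,0]]'
python3 - <<'E'
from h import *
st(); go([.499,.004,.105],0); go([.499,.004,.0625],0)
E
```

```text
clock: 17.73
position: [0.6119, 0.0054, 0.0231]
tool_rot: [-3.142, 0.001, 0.259]
force: [-0.5, 0.6, 1.4]
grip_width: 0.0305
finger_force: 0.0
clock: 18.73
position: [0.6137, 0.0049, 0.1066]
tool_rot: [3.141, -0.005, 0.258]
force: [0.2, 0.3, -0.8]
grip_width: 0.0101
finger_force: 59.1
18.725 [0.6137 0.0049 0.1066] [ 3.141 -0.005  0.258] F [ 0.2  0.3 -0.8] w 0.0101 59.10524010658264 q7 -0.95
shift [-0.556 -0.142  0.005] turn [ 0.    -0.003  0.164]
shift [-0.557 -0.142  0.218] turn [ 0.    -0.003  0.164]
```

```bash
python3 -m inch '[[-0.3,-0.08,0,0,0,0.16,0],[-0.557,-0.142,0,0,0,0.164,0],[-0.557,-0.142,0,0,0,0.164,0],[-0.557,-0.142,0,0,0,0.164,0],[-0.557,-0.142,0.1,0,0,0.164,0],[-0.557,-0.142,0.17,0,0,0.164,0],[-0.557,-0.142,0.2,0,0,0.164,0],[-0.557,-0.142,0.216,0,0,0.164,0],[-0.557,-0.142,0.216,0,0,0.164,0]]'
python3 - <<'E'
from h import *
st()
f=load('w7')
for c in [(154,170),(287,171),(282,280),(164,282)]: print(w(f,*c,.049), w(f,*c))
E
```

```text
clock: 19.85
position: [0.4975, 0.0036, 0.0615]
tool_rot: [-3.14, -0.001, -0.001]
force: [-11.5, 0.1, 43.2]
grip_width: 0.0103
finger_force: 67.1
19.85 [0.4975 0.0036 0.0615] [-3.14e+00 -1.00e-03 -1.00e-03] F [-11.5   0.1  43.2] w 0.0103 67.10148811340332 q7 -1.04
[0.53106889 0.09508051 0.049     ] [0.52914887 0.0976264  0.04149763]
[ 0.53045249 -0.02898358  0.049     ] [ 0.53205943 -0.028298    0.05522468]
[ 0.41175328 -0.02799948  0.049     ] [ 0.41210508 -0.027945    0.04951118]
[0.40898004 0.09688794 0.049     ] [0.40909074 0.0968331  0.04915855]
```

```bash
python3 -m inch '[[0,0,-0.012,0,0,0,0],[0,0,-0.012,0,0,0,0.3],[0,0,-0.012,0,0,0,0.3],[0,0,-0.012,0,0,0,0.3],[0,0,-0.3,0,0,0,0.36],[0,0,-0.6,0,0,0,0.36],[0,0,-0.7,0,0,0,0.36],[0,0,-0.7,0,0,0,0.36]]'
python3 - <<'E'
from h import *
st(); f=cap('wrist','w8'); brass(f); brass(f,.054)
go([.608,.0543,.1],-.196); go([.608,.0543,.023],-.196)
E
```

```text
clock: 20.85
position: [0.4976, 0.0043, 0.2011]
tool_rot: [-3.141, -0.002, 0.001]
force: [-0.4, 0.4, -0.2]
grip_width: 0.0305
finger_force: 0.0
20.85 [0.4976 0.0043 0.2011] [-3.141e+00 -2.000e-03  1.000e-03] F [-0.4  0.4 -0.2] w 0.0305 0.0 q7 -1.22
brass c [0.6542 0.005 ] size [ 4.5 10.8] yaw deg -89.9 z 0.0145 px [254.   2.]
brass c [ 0.6525 -0.0377] size [ 7.4 12. ] yaw deg 89.5 z 0.0146 px [301.   4.]
brass c [0.6078 0.0543] size [11.  39.2] yaw deg -11.2 z 0.0145 px [202.  58.]
brass c [0.4971 0.0035] size [10.5 38.7] yaw deg 0.0 z 0.0536 px [255. 182.]
shift [ 0.554 -0.249  0.501] turn [-0.    -0.     0.125]
shift [ 0.554 -0.249  0.886] turn [-0.    -0.     0.125]
```

The first blank is placed. Second blank next.

```bash
python3 -m inch '[[0.3,-0.135,0.2,0,0,0.12,0.36],[0.554,-0.249,0.45,0,0,0.125,0.36],[0.554,-0.249,0.6,0,0,0.125,0.36],[0.554,-0.249,0.75,0,0,0.125,0.36],[0.554,-0.249,0.884,0,0,0.125,0.36],[0.554,-0.249,0.884,0,0,0.125,0.36],[0.554,-0.249,0.884,0,0,0.125,0.36]]' 60; python3 -m inch '[[0,0,0,0,0,0,0],[0,0,0,0,0,0,0],[0,0,0,0,0,0,0],[0,0,0,0,0,0,0],[0,0,0,0,0,0,0],[0,0,-0.15,0,0,0,0],[0,0,-0.4,0,0,0,0],[0,0,-0.4,0,0,0,0]]'
python3 - <<'E'
from h import *
st(); go([.499,.067,.066],0)
E
```

```text
clock: 21.78
position: [0.607, 0.0533, 0.0218]
tool_rot: [3.141, 0.002, -0.197]
force: [-0.5, -0.0, -0.6]
grip_width: 0.0307
finger_force: 0.0
clock: 22.78
position: [0.6094, 0.0538, 0.1065]
tool_rot: [-3.14, -0.004, -0.196]
force: [-0.1, 0.2, -1.4]
grip_width: 0.0098
finger_force: 60.0
22.775 [0.6094 0.0538 0.1065] [-3.14  -0.004 -0.196] F [-0.1  0.2 -1.4] w 0.0098 60.049238204956055 q7 -1.37
shift [-0.555  0.043  0.2  ] turn [-0.001 -0.003 -0.125]
```

```bash
python3 -m inch '[[-0.3,0.02,0,0,0,-0.1,0],[-0.555,0.043,0,0,0,-0.125,0],[-0.555,0.043,0,0,0,-0.125,0],[-0.555,0.043,0.1,0,0,-0.125,0],[-0.555,0.043,0.17,0,0,-0.125,0],[-0.555,0.043,0.2,0,0,-0.125,0],[-0.555,0.043,0.212,0,0,-0.125,0],[-0.555,0.043,0.212,0,0,-0.125,0]]';python3 -m inch '[[0,0,0,0,0,0,0.3],[0,0,0,0,0,0,0.3],[0,0,0,0,0,0,0.3],[0,0,-0.3,0,0,0,0.36],[0,0,-0.6,0,0,0,0.36],[0,0,-0.7,0,0,0,0.36],[0,0,-0.7,0,0,0,0.36]]'
python3 - <<'E'
from h import *
st(); f=cap('wrist','w9'); brass(f); brass(f,.054); go([.6,-.015,.2],.1)
E
```

```text
clock: 23.78
position: [0.4973, 0.0667, 0.0617]
tool_rot: [-3.141, 0.0, -0.001]
force: [-8.7, -1.0, 26.0]
grip_width: 0.0097
finger_force: 63.5
clock: 24.65
position: [0.4979, 0.0674, 0.202]
tool_rot: [-3.14, -0.002, 0.001]
force: [0.0, 1.2, 0.1]
grip_width: 0.0306
finger_force: 0.0
24.65 [0.4979 0.0674 0.202 ] [-3.14e+00 -2.00e-03  1.00e-03] F [0.  1.2 0.1] w 0.0306 0.0 q7 -1.32
brass c [0.6546 0.0051] size [ 4.2 11.3] yaw deg 88.9 z 0.0148 px [324.   2.]
brass c [ 0.6534 -0.0375] size [ 8.3 11.7] yaw deg -80.8 z 0.0145 px [371.   4.]
brass c [0.4975 0.0667] size [10.4 39.8] yaw deg 0.4 z 0.0536 px [256. 182.]
brass c [0.4971 0.0039] size [11.8 39. ] yaw deg -1.0 z 0.0536 px [322. 182.]
shift [0.513 0.412 0.005] turn [-0.    -0.    -0.063]
```

```bash
python3 -m inch '[[0.513,0.412,0,0,0,-0.063,0.36],[0.513,0.412,0,0,0,-0.063,0.36],[0.513,0.412,0,0,0,-0.063,0.36],[0.513,0.412,0,0,0,-0.063,0.36]]' 60
python3 - <<'E'
from h import *
st(); f=cap('wrist','w10'); brass(f); go([.671,.006,.023],.1); go([.669,-.0355,.023],.1)
E
```

```text
clock: 25.2
position: [0.5993, -0.0158, 0.1994]
tool_rot: [3.142, 0.002, 0.098]
force: [-0.7, 1.2, 0.0]
grip_width: 0.0306
finger_force: 0.0
25.2 [ 0.5993 -0.0158  0.1994] [3.142e+00 2.000e-03 9.800e-02] F [-0.7  1.2  0. ] w 0.0306 0.0 q7 -1.09
brass c [0.6723 0.0069] size [11.2 38.4] yaw deg 7.1 z 0.0146 px [238.  96.]
brass c [ 0.6689 -0.0348] size [11.6 38.9] yaw deg 9.9 z 0.0146 px [281. 104.]
shift [ 0.37  -0.068  0.883] turn [-0.     0.001 -0.001]
shift [0.34  0.137 0.883] turn [-0.     0.001 -0.001]
```

```bash
python3 -m inch '[[0.377,-0.072,0.3,0,0,-0.017,0.36],[0.377,-0.072,0.55,0,0,-0.017,0.36],[0.377,-0.072,0.75,0,0,-0.017,0.36],[0.377,-0.072,0.882,0,0,-0.017,0.36],[0.377,-0.072,0.882,0,0,-0.017,0.36],[0.377,-0.072,0.882,0,0,-0.017,0.36]]' 60; python3 -m inch '[[0,0,0,0,0,0,0],[0,0,0,0,0,0,0],[0,0,0,0,0,0,0],[0,0,0,0,0,0,0],[0,0,0,0,0,0,0],[0,0,-0.15,0,0,0,0],[0,0,-0.42,0,0,0,0],[0,0,-0.42,0,0,0,0]]'
python3 - <<'E'
from h import *
st(); go([.44,.067,.064],0)
E
```

```text
clock: 26.0
position: [0.673, 0.0076, 0.0246]
tool_rot: [-3.141, 0.0, 0.127]
force: [0.2, 0.8, -0.3]
grip_width: 0.0305
finger_force: 0.0
clock: 27.0
position: [0.6754, 0.0064, 0.1127]
tool_rot: [3.141, -0.006, 0.126]
force: [0.4, 0.6, -0.6]
grip_width: 0.0096
finger_force: 58.8
27.0 [0.6754 0.0064 0.1127] [ 3.141 -0.006  0.126] F [ 0.4  0.6 -0.6] w 0.0096 58.80829989910126 q7 -1.07
shift [-1.131 -0.449  0.237] turn [-0.    -0.004  0.08 ]
```

```bash
python3 -m inch '[[-0.3,-0.12,0,0,0,0.08,0],[-0.6,-0.24,0,0,0,0.08,0],[-0.9,-0.449,0,0,0,0.08,0],[-0.9,-0.449,0,0,0,0.08,0],[-0.9,-0.449,0,0,0,0.08,0]]'
python3 - <<'E'
from h import *
st(); go([.44,.067,.064],0)
E
```

```text
clock: 27.62
position: [0.4835, 0.0736, 0.1086]
tool_rot: [-3.141, -0.0, 0.002]
force: [1.3, -0.5, -1.0]
grip_width: 0.0094
finger_force: 58.8
27.625 [0.4835 0.0736 0.1086] [-3.141e+00 -0.000e+00  2.000e-03] F [ 1.3 -0.5 -1. ] w 0.0094 58.84152352809906 q7 -1.19
shift [-0.218  0.033  0.223] turn [-0.    -0.     0.001]
```

```bash
python3 -m inch '[[-0.218,0.033,0,0,0,0,0],[-0.218,0.033,0,0,0,0,0],[-0.218,0.033,0.1,0,0,0,0],[-0.218,0.033,0.17,0,0,0,0],[-0.218,0.033,0.2,0,0,0,0],[-0.218,0.033,0.218,0,0,0,0],[-0.218,0.033,0.218,0,0,0,0]]';python3 -m inch '[[0,0,0,0,0,0,0.3],[0,0,0,0,0,0,0.3],[0,0,0,0,0,0,0.3],[0,0,-0.3,0,0,0,0.36],[0,0,-0.6,0,0,0,0.36],[0,0,-0.7,0,0,0,0.36],[0,0,-0.7,0,0,0,0.36]]'
python3 - <<'E'
from h import *
st(); f=cap('wrist','w11'); brass(f); brass(f,.054); go([.6,-.035,.2],.15)
E
```

```text
clock: 28.5
position: [0.4404, 0.0661, 0.065]
tool_rot: [3.142, -0.0, -0.0]
force: [0.4, 0.1, -1.8]
grip_width: 0.0097
finger_force: 58.8
clock: 29.38
position: [0.4406, 0.0669, 0.206]
tool_rot: [-3.14, -0.002, 0.001]
force: [0.2, -0.6, -1.1]
grip_width: 0.0308
finger_force: 0.0
29.375 [0.4406 0.0669 0.206 ] [-3.14e+00 -2.00e-03  1.00e-03] F [ 0.2 -0.6 -1.1] w 0.0308 0.0 q7 -1.34
brass c [0.4975 0.0662] size [10.  38.5] yaw deg -0.1 z 0.0536 px [256. 119.]
brass c [0.4967 0.0037] size [12.  38.7] yaw deg -1.0 z 0.0536 px [326. 120.]
brass c [0.4396 0.0661] size [10.3 39. ] yaw deg 0.4 z 0.0537 px [256. 181.]
shift [0.799 0.51  0.025] turn [-0.001 -0.    -0.095]
```

Three are in. Now the last one.

```bash
python3 -m inch '[[0.3,0.19,0,0,0,-0.095,0.36],[0.6,0.38,0,0,0,-0.095,0.36],[0.8,0.51,0.02,0,0,-0.095,0.36],[0.8,0.51,0.02,0,0,-0.095,0.36],[0.8,0.51,0.02,0,0,-0.095,0.36]]'
python3 - <<'E'
from h import *
st(); f=cap('wrist','w12'); brass(f); go([.669,-.0348,.023],.165)
E
```

```text
clock: 30.05
position: [0.5994, -0.0362, 0.1994]
tool_rot: [-3.141, 0.002, 0.148]
force: [-1.1, -0.4, 0.1]
grip_width: 0.0303
finger_force: 0.0
30.05 [ 0.5994 -0.0362  0.1994] [-3.141e+00  2.000e-03  1.480e-01] F [-1.1 -0.4  0.1] w 0.0303 0.0 q7 -0.99
brass c [ 0.6691 -0.0348] size [10.7 38.6] yaw deg 9.2 z 0.0146 px [264. 103.]
shift [0.348 0.05  0.883] turn [-0.     0.001 -0.01 ]
```

```bash
python3 -m inch '[[0.346,0.048,0.3,0,0,-0.01,0.36],[0.346,0.048,0.55,0,0,-0.01,0.36],[0.346,0.048,0.75,0,0,-0.01,0.36],[0.346,0.048,0.882,0,0,-0.01,0.36],[0.346,0.048,0.882,0,0,-0.01,0.36],[0.346,0.048,0.882,0,0,-0.01,0.36]]' 60; python3 -m inch '[[0,0,0,0,0,0,0],[0,0,0,0,0,0,0],[0,0,0,0,0,0,0],[0,0,0,0,0,0,0],[0,0,0,0,0,0,0],[0,0,-0.15,0,0,0,0],[0,0,-0.42,0,0,0,0],[0,0,-0.42,0,0,0,0]]'
python3 - <<'E'
from h import *
st(); go([.44,.004,.065],0)
E
```

```text
clock: 30.85
position: [0.6698, -0.0339, 0.0253]
tool_rot: [-3.141, -0.0, 0.166]
force: [0.5, 0.5, 0.3]
grip_width: 0.0305
finger_force: 0.0
clock: 31.85
position: [0.6719, -0.035, 0.1129]
tool_rot: [3.141, -0.006, 0.165]
force: [-0.7, 0.4, -1.2]
grip_width: 0.0097
finger_force: 59.0
31.85 [ 0.6719 -0.035   0.1129] [ 3.141 -0.006  0.165] F [-0.7  0.4 -1.2] w 0.0097 59.0017569065094 q7 -0.95
shift [-1.113 -0.384  0.232] turn [ 0.    -0.004  0.105]
```

```bash
python3 -m inch '[[-0.3,-0.1,0,0,0,0.1,0],[-0.6,-0.2,0,0,0,0.105,0],[-0.9,-0.31,0,0,0,0.105,0],[-0.9,-0.31,0,0,0,0.105,0],[-0.9,-0.31,0,0,0,0.105,0]]'
python3 - <<'E'
from h import *
st(); go([.44,.004,.065],0)
E
```

```text
clock: 32.48
position: [0.4827, -0.0029, 0.1088]
tool_rot: [-3.141, -0.001, 0.001]
force: [1.0, -0.3, -0.5]
grip_width: 0.0096
finger_force: 59.0
32.475 [ 0.4827 -0.0029  0.1088] [-3.141e+00 -1.000e-03  1.000e-03] F [ 1.  -0.3 -0.5] w 0.0096 59.001293778419495 q7 -1.02
shift [-0.214 -0.035  0.219] turn [-0.    -0.001  0.001]
```

```bash
python3 -m inch '[[-0.214,-0.035,0,0,0,0,0],[-0.214,-0.035,0,0,0,0,0],[-0.214,-0.035,0.1,0,0,0,0],[-0.214,-0.035,0.17,0,0,0,0],[-0.214,-0.035,0.2,0,0,0,0],[-0.214,-0.035,0.217,0,0,0,0],[-0.214,-0.035,0.217,0,0,0,0]]';python3 -m inch '[[0,0,0,0,0,0,0.3],[0,0,0,0,0,0,0.3],[0,0,0,0,0,0,0.3],[0,0,-0.3,0,0,0,0.36],[0,0,-0.6,0,0,0,0.36],[0,0,-0.7,0,0,0,0.36],[0,0,-0.7,0,0,0,0.36]]'
python3 - <<'E'
from h import *
st(); f=cap('wrist','w13'); brass(f); brass(f,.054); go([.536,.156,.18],.24)
E
```

```text
clock: 33.35
position: [0.4398, 0.0036, 0.0652]
tool_rot: [3.141, -0.0, 0.0]
force: [0.1, 0.1, -0.3]
grip_width: 0.0096
finger_force: 59.0
clock: 34.22
position: [0.44, 0.0042, 0.2061]
tool_rot: [-3.14, -0.002, 0.001]
force: [-0.1, 0.7, -0.3]
grip_width: 0.0305
finger_force: 0.0
34.225 [0.44   0.0042 0.2061] [-3.14e+00 -2.00e-03  1.00e-03] F [-0.1  0.7 -0.3] w 0.0305 0.0 q7 -1.18
brass c [0.4978 0.0661] size [11.5 38.4] yaw deg 0.1 z 0.0535 px [185. 118.]
brass c [0.4969 0.0032] size [10.7 38.5] yaw deg -0.3 z 0.0536 px [256. 119.]
brass c [0.4398 0.0657] size [11.1 39.3] yaw deg 0.3 z 0.0536 px [190. 180.]
brass c [0.4389 0.0035] size [10.7 39.3] yaw deg 0.2 z 0.0535 px [256. 182.]
shift [ 0.483 -0.758  0.127] turn [-0.    -0.001 -0.152]
```

View pics/w13.png

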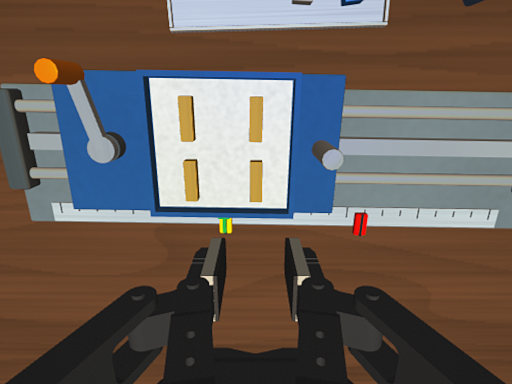

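All four blanks lie flat in the tray and the pointer (225,226) is on the yellow clip. Next I'll move to the knob to open the lever.

```bash
python3 -m inch '[[0.483,-0.758,0.12,0,0,-0.152,0.5],[0.483,-0.758,0.12,0,0,-0.152,0.5],[0.483,-0.758,0.12,0,0,-0.152,0.5],[0.483,-0.758,0.12,0,0,-0.152,0.5],[0.483,-0.758,0.12,0,0,-0.152,0.5],[0.483,-0.758,0.12,0,0,-0.152,0.5]]' 20
cat >> h.py <<'E'
def knob(f):
    im=f['img'].astype(int); m=((im[...,0]>220)&(abs(im[...,1]-150)<40)&(im[...,2]<60)).astype(np.uint8)
    n,L,S,C=cv2.connectedComponentsWithStats(m)
    for i in range(1,n):
        if S[i,4]>60: print('knob',C[i],S[i,4],w(f,*C[i],.095),w(f,*C[i])[2])
E
python3 - <<'E'
from h import *
st(); f=cap('wrist','w14'); knob(f); go([.536,.1565,.086],.24)
E
```

```text
clock: 35.02
position: [0.5356, 0.1541, 0.1809]
tool_rot: [3.142, 0.001, 0.237]
force: [0.4, -0.8, -0.4]
grip_width: 0.0428
finger_force: 0.0
35.025 [0.5356 0.1541 0.1809] [3.142e+00 1.000e-03 2.370e-01] F [ 0.4 -0.8 -0.4] w 0.0428 0.0 q7 -1.2
knob [251.48 204.84] 350 [0.53565965 0.15645204 0.095     ] 0.09497066037315499
shift [ 0.004 -0.01   0.475] turn [-0.     0.    -0.002]
```

```bash
python3 -m inch '[[0,-0.01,0.3,0,0,0,0.5],[0,-0.01,0.3,0,0,0,0.5],[0,-0.01,0.475,0,0,0,0.5],[0,-0.01,0.475,0,0,0,0.5],[0,-0.01,0.475,0,0,0,0.28],[0,-0.01,0.475,0,0,0,0.28],[0,-0.01,0.475,0,0,0,0.28],[0,-0.01,0.475,0,0,0,0.28]]'
python3 -m inch '[[-0.005,-0.056,0,0,0,-0.111,0.28],[-0.005,-0.056,0,0,0,-0.111,0.28],[-0.02,-0.111,0,0,0,-0.222,0.28],[-0.02,-0.111,0,0,0,-0.222,0.28],[-0.043,-0.162,0,0,0,-0.333,0.28],[-0.043,-0.162,0,0,0,-0.333,0.28],[-0.076,-0.209,0,0,0,-0.444,0.28],[-0.076,-0.209,0,0,0,-0.444,0.28],[-0.116,-0.249,0,0,0,-0.556,0.28],[-0.116,-0.249,0,0,0,-0.556,0.28],[-0.162,-0.281,0,0,0,-0.667,0.28],[-0.162,-0.281,0,0,0,-0.667,0.28],[-0.214,-0.305,0,0,0,-0.778,0.28],[-0.214,-0.305,0,0,0,-0.778,0.28],[-0.269,-0.32,0,0,0,-0.889,0.28],[-0.269,-0.32,0,0,0,-0.889,0.28],[-0.31,-0.325,0,0,0,-0.97,0.28],[-0.31,-0.325,0,0,0,-0.97,0.28]]'; python3 -m inch '[[0,0,0,0,0,0,0.5],[0,0,0,0,0,0,0.5],[0,0,-0.4,0,0,0,0.5],[0,0,-0.4,0,0,0,0.5],[0,0,-0.4,0,0,0,0.5]]'
python3 - <<'E'
from h import *
st(); f=cap('wrist','w15');knob(f); go([.4678,-.058,.166],1.556)
E
```

```text
clock: 36.08
position: [0.5356, 0.1574, 0.0865]
tool_rot: [-3.141, -0.0, 0.239]
force: [0.2, -0.3, -0.9]
grip_width: 0.0239
finger_force: 0.0
clock: 38.33
position: [0.4602, 0.2055, 0.0861]
tool_rot: [-3.141, -0.0, 1.755]
force: [0.5, 0.3, 0.8]
grip_width: 0.0241
finger_force: 0.0
clock: 38.95
position: [0.4605, 0.2062, 0.1672]
tool_rot: [3.14, -0.001, 1.761]
force: [-0.3, -0.7, -0.1]
grip_width: 0.0428
finger_force: 0.0
38.95 [0.4605 0.2062 0.1672] [ 3.140e+00 -1.000e-03  1.761e+00] F [-0.3 -0.7 -0.1] w 0.0428 0.0 q7 -0.15
shift [-1.303 -0.212 -0.   ] turn [ 0.    -0.     0.131]
```

```bash
python3 - <<'E'
from h import *
f=load('w15'); print(px(f,(.462,.2055,.095))); print(f['img'][208:216:4,254:264:4].tolist())
hsv=cv2.cvtColor(f['img'],cv2.COLOR_RGB2HSV); m=((hsv[...,0]>10)&(hsv[...,0]<24)&(hsv[...,1]>230)&(hsv[...,2]>200)).astype(np.uint8)
n,L,S,C=cv2.connectedComponentsWithStats(m)
for i in range(1,n):
    if S[i,4]>60: print('knob',C[i],S[i,4],w(f,*C[i],.095),w(f,*C[i])[2])
E
python3 -m inch '[[-0.4,-0.07,0,0,0,0.131,0.5],[-0.9,-0.14,0,0,0,0.131,0.5],[-0.9,-0.14,0,0,0,0.131,0.5],[-0.9,-0.14,0,0,0,0.131,0.5],[-0.9,-0.14,0,0,0,0.131,0.5]]'
```

```text
[256.72476397 213.61698393]
[[[247, 224, 10], [247, 229, 10], [247, 232, 8]], [[247, 216, 10], [247, 221, 10], [247, 222, 10]]]
clock: 39.62
position: [0.4665, 0.0239, 0.1653]
tool_rot: [-3.14, 0.0, 1.556]
force: [-0.1, 0.3, 0.8]
grip_width: 0.0427
finger_force: 0.0
```

Run:
```python
from h import *
st(); f=cap('wrist','w16'); marks(f); brass(f,.054); go([.4678,-.058,.0815],1.556)
```

```text
39.625 [0.4665 0.0239 0.1653] [-3.14   0.     1.556] F [-0.1  0.3  0.8] w 0.0427 0.0 q7 0.05
yel [159.8 166.3] 170 [0.3799 0.0403 0.02  ] depthpt [0.3802 0.0405 0.0209]
ptr [167.2 174.1] 140 [0.3892 0.0358 0.031 ] depthpt [0.3907 0.0371 0.0359]
ptr-> yel 0.0044
brass c [0.4975 0.0669] size [11.3 39.3] yaw deg -1.0 z 0.0536 px [294. 141.]
brass c [0.4393 0.0661] size [11.3 38.5] yaw deg -0.9 z 0.0535 px [220. 143.]
brass c [0.4384 0.0035] size [11.9 38.7] yaw deg -0.8 z 0.0535 px [222. 217.]
brass c [0.4968 0.004 ] size [11.9 39.6] yaw deg -1.0 z 0.0536 px [292. 216.]
shift [-0.412  0.013  0.419] turn [-0.001  0.     0.001]
```

View pics/w16.png

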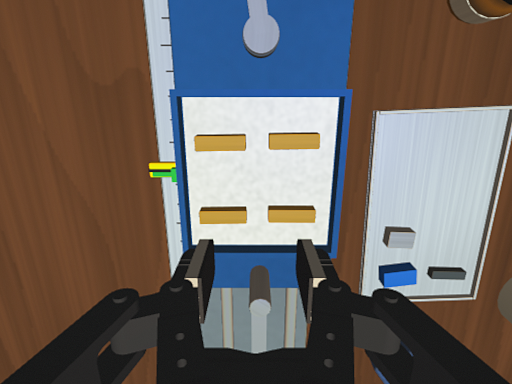

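All is in order: the pointer is at yellow and the blanks are in place. I'll grip the post and slide toward red.

```bash
python3 -m inch '[[-0.412,0.012,0,0,0,0,0.5],[-0.412,0.012,0,0,0,0,0.5],[-0.412,0.012,0.2,0,0,0,0.5],[-0.412,0.012,0.415,0,0,0,0.5],[-0.412,0.012,0.415,0,0,0,0.5],[-0.412,0.012,0.415,0,0,0,0.1],[-0.412,0.012,0.415,0,0,0,0.1],[-0.412,0.012,0.415,0,0,0,0.1],[-0.412,0.012,0.415,0,0,0,0.1],[-0.412,0.012,0.415,0,0,0,0.1]]' 50
python3 -m inch '[[-0.05,0,0,0,0,0,0.1],[-0.1,0,0,0,0,0,0.1],[-0.15,0,0,0,0,0,0.1],[-0.2,0,0,0,0,0,0.1],[-0.25,0,0,0,0,0,0.1],[-0.3,0,0,0,0,0,0.1],[-0.35,0,0,0,0,0,0.1],[-0.4,0,0,0,0,0,0.1],[-0.45,0,0,0,0,0,0.1],[-0.5,0,0,0,0,0,0.1],[-0.55,0,0,0,0,0,0.1],[-0.6,0,0,0,0,0,0.1],[-0.65,0,0,0,0,0,0.1],[-0.7,0,0,0,0,0,0.1],[-0.735,0,0,0,0,0,0.1],[-0.755,0,0,0,0,0,0.1],[-0.755,0,0,0,0,0,0.1],[-0.755,0,0,0,0,0,0.1]]'
python3 - <<'E'
from h import *
st(); f=cap('wrist','w17'); marks(f); brass(f,.054); crop(f,'w17c',60,30,140,100,8)
E
```

```text
clock: 40.92
position: [0.469, -0.0583, 0.0845]
tool_rot: [3.139, -0.001, 1.557]
force: [-0.7, 2.5, 10.5]
grip_width: 0.0163
finger_force: 49.5
clock: 43.18
position: [0.4666, -0.2096, 0.0846]
tool_rot: [3.14, 0.0, 1.557]
force: [-1.6, 1.0, 9.1]
grip_width: 0.0163
finger_force: 49.4
43.175 [ 0.4666 -0.2096  0.0846] [3.14  0.    1.557] F [-1.6  1.   9.1] w 0.0163 49.418978691101074 q7 0.56
red [92.6 55.5] 228 [ 0.3756 -0.1087  0.02  ] depthpt [ 0.3763 -0.1089  0.0216]
red [95.1 72.5] 225 [ 0.3753 -0.1177  0.02  ] depthpt [ 0.3758 -0.1178  0.021 ]
ptr [97.8 63.7] 282 [ 0.383  -0.1139  0.031 ] depthpt [ 0.3854 -0.1144  0.0361]
ptr-> red -0.0039
brass c [ 0.437  -0.0906] size [ 1.8 39.3] yaw deg -0.1 z 0.0534 px [182.   1.]
brass c [ 0.4945 -0.1477] size [11.9 39.6] yaw deg -0.8 z 0.0536 px [308. 128.]
brass c [ 0.4363 -0.1479] size [12.  39.4] yaw deg -0.9 z 0.0535 px [193. 130.]
```

View pics/w17c.png

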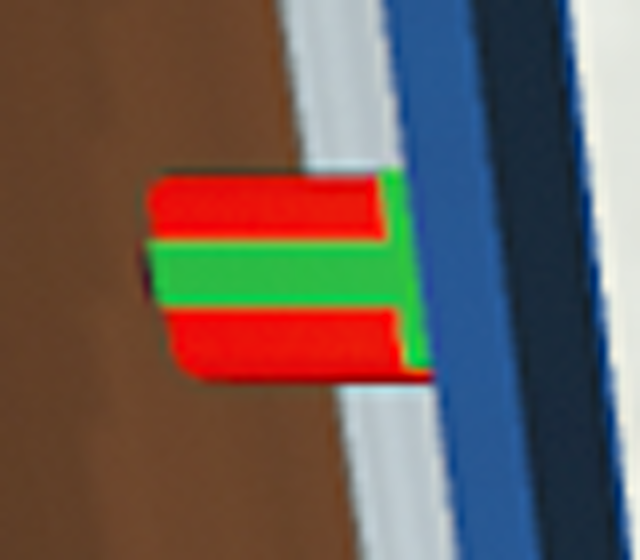

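```bash
python3 -m inch '[[0.006,0,0,0,0,0,0.1],[0.006,0,0,0,0,0,0.1],[0.006,0,0,0,0,0,0.1]]'
python3 -m inch '[[0,0,0,0,0,0,0.5],[0,0,0,0,0,0,0.5],[0,0,0,0,0,0,0.5],[0,0,-0.2,0,0,0,0.5],[0,0,-0.42,0,0,0,0.5],[0,0,-0.42,0,0,0,0.5],[0,0,-0.42,0,0,0,0.5]]'
python3 - <<'E'
from h import *
st(); f=cap('wrist','w18'); marks(f)
go([.4597,.0545,.166],1.72)
E
```

```text
clock: 43.6
position: [0.4667, -0.2094, 0.0846]
tool_rot: [3.139, 0.002, 1.557]
force: [-0.4, -4.6, 6.9]
grip_width: 0.0166
finger_force: 49.1
clock: 44.48
position: [0.4658, -0.2082, 0.1669]
tool_rot: [-3.141, -0.0, 1.557]
force: [-0.2, 0.2, -0.6]
grip_width: 0.0426
finger_force: 0.0
44.475 [ 0.4658 -0.2082  0.1669] [-3.141 -0.     1.557] F [-0.2  0.2 -0.6] w 0.0426 0.0 q7 0.51
red [146.1  74.2] 239 [ 0.3764 -0.1133  0.02  ] depthpt [ 0.3815 -0.1141  0.0351]
ptr [154.2  74. ] 168 [ 0.3866 -0.1139  0.031 ] depthpt [ 0.3885 -0.1142  0.0372]
ptr-> red 0.0004
shift [ 1.313 -0.047  0.003] turn [-0.001 -0.    -0.104]
```

```bash
python3 -m inch '[[0.45,-0.01,0,0,0,-0.1,0.5],[0.9,-0.03,0,0,0,-0.104,0.5],[0.9,-0.03,0,0,0,-0.104,0.5],[0.9,-0.03,0,0,0,-0.104,0.5],[0.9,-0.03,0,0,0,-0.104,0.5]]'
python3 - <<'E'
from h import *
st(); f=cap('wrist','w19'); knob(f); print(px(f,(.4605,.0545,.095))); go([.4605,.0545,.086],1.72)
E
```

```text
clock: 45.15
position: [0.4621, -0.0287, 0.1665]
tool_rot: [-3.14, 0.0, 1.721]
force: [-0.7, -0.7, 0.7]
grip_width: 0.0426
finger_force: 0.0
45.15 [ 0.4621 -0.0287  0.1665] [-3.14   0.     1.721] F [-0.7 -0.7  0.7] w 0.0426 0.0 q7 0.26
knob [271.84507042  87.93561368] 497 [0.45997939 0.05406535 0.095     ] 0.09505859253547744
[272.80366397  87.32627472]
shift [0.416 0.054 0.403] turn [-0.001  0.    -0.   ]
```

```bash
python3 -m inch '[[0.414,0.052,0,0,0,0,0.5],[0.414,0.052,0,0,0,0,0.5],[0.414,0.052,0.2,0,0,0,0.5],[0.414,0.052,0.402,0,0,0,0.5],[0.414,0.052,0.402,0,0,0,0.28],[0.414,0.052,0.402,0,0,0,0.28],[0.414,0.052,0.402,0,0,0,0.28],[0.414,0.052,0.402,0,0,0,0.28]]' 20
python3 -m inch '[[-0.005,0.056,0,0,0,0.111,0.28],[-0.005,0.056,0,0,0,0.111,0.28],[-0.02,0.111,0,0,0,0.222,0.28],[-0.02,0.111,0,0,0,0.222,0.28],[-0.043,0.162,0,0,0,0.333,0.28],[-0.043,0.162,0,0,0,0.333,0.28],[-0.076,0.209,0,0,0,0.444,0.28],[-0.076,0.209,0,0,0,0.444,0.28],[-0.116,0.249,0,0,0,0.556,0.28],[-0.116,0.249,0,0,0,0.556,0.28],[-0.162,0.281,0,0,0,0.667,0.28],[-0.162,0.281,0,0,0,0.667,0.28],[-0.214,0.305,0,0,0,0.778,0.28],[-0.214,0.305,0,0,0,0.778,0.28],[-0.269,0.32,0,0,0,0.889,0.28],[-0.269,0.32,0,0,0,0.889,0.28],[-0.31,0.325,0,0,0,0.96,0.28],[-0.325,0.325,0,0,0,0.98,0.28],[-0.325,0.325,0,0,0,0.98,0.28]]'
python3 -m inch '[[0,-0.015,0,0,0,0,0.4],[0,-0.015,0,0,0,0,0.5],[0,-0.015,0,0,0,0,0.5],[0,-0.015,-0.3,0,0,0,0.5],[0,-0.015,-0.5,0,0,0,0.6],[0,-0.015,-0.5,0,0,0,0.6],[0,-0.015,-0.5,0,0,0,0.6]]'
python3 - <<'E'
from h import *
st(); f=cap('wrist','w20');knob(f); brass(f,.054); go([.44,-.12,.24],0)
E
```

```text
clock: 46.2
position: [0.4609, 0.0551, 0.0877]
tool_rot: [3.14, -0.0, 1.72]
force: [-0.5, -0.1, 0.5]
grip_width: 0.0236
finger_force: 0.0
clock: 48.58
position: [0.5338, 0.0023, 0.0865]
tool_rot: [-3.14, 0.001, 0.19]
force: [-1.2, 10.0, 1.4]
grip_width: 0.0242
finger_force: 4.6
clock: 49.45
position: [0.5335, 0.0035, 0.1863]
tool_rot: [-3.141, 0.0, 0.182]
force: [0.2, 0.4, 0.1]
grip_width: 0.051
finger_force: 0.0
49.45 [0.5335 0.0035 0.1863] [-3.141  0.     0.182] F [0.2 0.4 0.1] w 0.051 0.0 q7 -0.98
knob [252.11764706 202.8       ] 340 [0.53346859 0.00534587 0.095     ] 0.0947780134811449
brass c [ 0.4967 -0.0842] size [12.1 36.7] yaw deg -0.5 z 0.0537 px [340. 237.]
brass c [ 0.495  -0.1472] size [12.5 39.5] yaw deg -0.9 z 0.0536 px [403. 251.]
brass c [ 0.4485 -0.1468] size [10.6 15.9] yaw deg -0.7 z 0.0536 px [386. 290.]
shift [-0.571  0.523 -0.27 ] turn [0.    0.001 0.116]
```

```bash
python3 -m inch '[[-0.3,0.28,-0.27,0,0,0.116,0.6],[-0.571,0.523,-0.27,0,0,0.116,0.6],[-0.571,0.523,-0.27,0,0,0.116,0.6],[-0.571,0.523,-0.27,0,0,0.116,0.6],[-0.571,0.523,-0.27,0,0,0.116,0.6],[-0.571,0.523,-0.27,0,0,0.116,0.6]]'
python3 - <<'E'
from h import *
st(); f=cap('wrist','w21');knob(f); brass(f,.054); marks(f)
cv2.imwrite('pics/fin.png',cv2.resize(f['img'][:,:,::-1],(800,600),interpolation=cv2.INTER_CUBIC))
E
```

```text
clock: 50.25
position: [0.4406, -0.1194, 0.2402]
tool_rot: [3.141, 0.001, 0.0]
force: [0.4, -0.3, 0.4]
grip_width: 0.0511
finger_force: 0.0
50.25 [ 0.4406 -0.1194  0.2402] [3.141e+00 1.000e-03 0.000e+00] F [ 0.4 -0.3  0.4] w 0.0511 0.0 q7 -0.97
knob [104.79819277  76.00903614] 332 [0.53313018 0.00471537 0.095     ] 0.09577659074726264
brass c [ 0.4951 -0.0849] size [11.1 39.2] yaw deg 0.3 z 0.0536 px [220. 118.]
brass c [ 0.4946 -0.1473] size [11.6 38.6] yaw deg -1.5 z 0.0536 px [282. 118.]
brass c [ 0.4373 -0.0854] size [10.9 39.8] yaw deg 0.2 z 0.0535 px [222. 174.]
brass c [ 0.4369 -0.1476] size [10.9 38.8] yaw deg 1.3 z 0.0535 px [281. 174.]
yel [126.1 210.6] 210 [0.3828 0.0372 0.02  ] depthpt [0.3837 0.0362 0.0223]
red [249.3 216.5] 83 [ 0.3748 -0.113   0.02  ] depthpt [ 0.3813 -0.1133  0.0355]
ptr [250.4 211.9] 47 [ 0.3854 -0.1146  0.031 ] depthpt [ 0.3873 -0.1147  0.0357]
ptr-> yel 0.1517
ptr-> red 0.0014
```

View pics/fin.png

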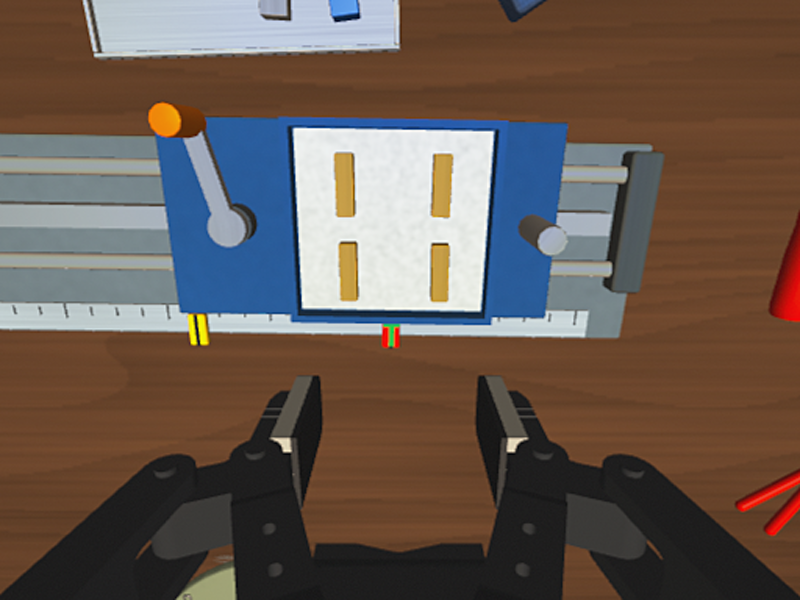

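The pointer (391,333) is on the red clip, about 1 mm off. The lever is locked, all four blanks are flat in the tray and the gripper is clear.

```bash
python3 -c "
from workcell import bot
print(bot.job_done())"
```

```text
the job is handed in; nothing more can be done
None
```

I handed the job in, with no verdict shown: all four brass blanks lie flat in the carriage's tray, and by the last picture the lever is locked with the pointer about 1 mm from the red clip's line.

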